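Free the jammed spacer and set the staining jars to dry

ROBOT

A 6-joint arm with a two-finger parallel gripper is mounted at the origin on the work surface. World frame = base frame: x ahead of the robot, y to its left, z up, the work surface at z = 0. Lengths are in m, angles in rad, forces in N, time in s.
With the tool pointing down it reaches from about 0.3 to 0.875 m from the base axis. Payload 6.4 kg.
Tool frame: the origin (TCP) lies midway between the tips of the shut fingers; the grasp point (between the pads) lies ctrl.grip_point_offset behind it (ctrl.grip_point_offset is the distance from the TCP to the grasp point, in m); z points along the fingers, y is the direction in which the jaws open and shut (so a half turn about z gives the same grasp; the last joint's range is limited). The gripper opens to 85 mm and grips with 20 to 120 N. Pads are 22 mm wide; open, the fingers measure 114 mm over their backs; the gripper's body (76 mm by 85 mm) begins 54 mm behind the grasp point. The pads swing forward as they close: fully open they stand 13 mm farther back than shut.
Start: joints at [-1.412, 0.181, 1.607, -0, 1.354, -0.206], TCP at [0.205, -0.537, 0.231] pointing down, gripper open.
Joint ranges: [-2.99, 2.99], [-0.89, 2.07], [0.3, 2.58], [-1.14, 4.28], [0, 2.63], [-3.12, 3.12]. Speed limits (rad/s): [2.57, 2.57, 3.01, 3.14, 3.14, 3.14].

INTERFACE

Orientations are given as a unit quaternion [w, x, y, z].
In Python, from bench import ctrl, viewer gives the robot as it stands.
- The arm moves only by the shell command python3 -m handwheel 'ROWS' [OPENING]. ROWS is JSON, a list of rows, each an object with "travel": the shift along the tool's x, y, z as a fraction of full scale, a list of three; "dr": the turn, a rotation vector about the tool's x, y, z as a fraction of full scale, a list of three. A call has 1 to 20 rows; each row shifts and turns the pose as measured when the row begins, along the tool's axes as they then stand; what a row does not reach is not made up. Full scale, the value 1, is 150 mm for a shift and 30 degrees for a turn. A row lasts 1/12 s, in which the tool goes at most 41.7 mm and 7.16 degrees, less where a joint would pass 70% of its speed; a pose out of reach is approached as far as the arm can. A call with a number of a shift or a turn outside -1 to 1 is refused whole. A call with a gripper value outside its range is refused whole. OPENING is the opening, from -1 (shut) to 1 (fully open), set as the call begins (- or left out, the last holds). The fingers move at their own pace and stop on an object; the grip force is fixed at half the most. Time passes only in rows, so rows that do not move let the fingers close. It gives the time, the measured TCP pose, the force and the opening at its end, in the units of the state.
- ctrl.get_obs(): the state, without advancing time (a new reading comes with each control period).
- viewer.camera(name): name is "scene" or "top" or "wrist"; returns the picture (384x512x3 uint8, red, green, blue); there is no depth.
- viewer.get_calibration(name): a dict with "camera_matrix" (3x3 intrinsics, pixels), "R" (3x3) and "t" (3): a world point X has camera coordinates R X + t. Camera axes: x right, y down, z forward; pixel columns grow to the right and rows downward; lengths in m; the calibration is good to about 2 mm. A picture is of the moment at which its call begins: read the wrist's pose just before it. get_calibration takes no time and is no camera call; for the wrist camera it gives the pose at the moment of the call.
- ctrl.hand_in(): hands the job in, once; it reports no verdict.
The state is a dict: "time_s": time; "q": joint angles; "dq": joint speeds; "joint_efforts": joint torques, N m; "eef_pos": TCP position; "eef_rot": TCP orientation; "wrist_force": force on the tool from outside, world axes, zero at the start; "torque": the same for the moment, N m; "opening": opening from 0.0 (shut) to 1.0 (fully open).
Only numpy, scipy, OpenCV 4.12 (cv2) and the standard library are available. Lean on these libraries where they do the work, as an engineer would, in place of code of your own. Each camera call takes 0.05 s, during which the arm holds its last target. There are 200 camera calls.

TASK

The black T-handled spacer is wedged under the two steel clips of the white drying stand: take the wooden block from the tray, knock the spacer's foot sideways along the clips with the block until it is clear of them (do not touch the spacer with the gripper before that), then lift it out by its T-handle and put both the block and the spacer in the tray. Then set every square staining jar lying on the bench upside down over a drying peg, one jar to a peg, its rim flat on the stand. Leave the other bench things where they are.

Things in the scene. Friction and masses are not known exactly. Their poses are not given: they have to be found in the camera images.
- stand: Fixed white plastic drying stand: flat deck 190 (its x) x 320 (its y) x 15 mm high with three upright white pegs in a row and two steel clips in front of them. Origin: centre of its underside, on the bench; z up; +x points from the clips to the peg row. Its place and yaw vary.
- peg0 (a point): Foot of the left drying peg (stand +y end), on the deck surface, on the peg's axis. Each peg is a round rod of 20 mm diameter, 64 mm high, narrowed at the top. Pegs are 102 mm apart and lie 80 mm in stand +x from the line of the clips.
- peg1 (a point): Foot of the middle drying peg, as peg0. The spacer's T bar, while the spacer is on the stand, overhangs the place where a jar on this peg must stand.
- peg2 (a point): Foot of the right drying peg (stand -y end), as peg0.
- clips (a point): Point on the deck mid-way between the two steel clips; axes as the stand's. The clips face each other across stand x, 22 mm long along y, 30 mm high; posts end 42 mm from this point, lips reach in to 21 mm over the spacer's ears, so it cannot be lifted. A sprung brass shoe in the +x clip pinches the ears: sliding needs about 8 to 15 N until they leave the clips.
- spacer_c (a point): Black plastic spacer, about 220 g, standing on the deck; point at its centre, 40 mm above its underside; z up, x along its T bar; at the start its axes are the stand's and it sits at the clips. It slides along stand y, either way; once its centre is over 22 mm from the clips point along y the ears are clear of the clips and it is loose and lifts straight up.
- spacer_foot (a point): Middle of the spacer's foot, 18 mm above its underside. The foot is a bar 90 mm long (its y) x 36 x 36 mm, with a pair of ears at the middle of its underside: 16 mm long (y), 60 mm over all across x, 16 mm high. Its two end faces, 45 mm from here along y, are free to be struck.
- spacer_bar (a point): Middle of the spacer's T bar, 71 mm above its underside: 130 mm long along the spacer's x, 16 mm wide, 18 mm high, on a stem 24 (x) x 14 (y) mm above the foot. To be grasped from above across its width, over the stem.
- block_c (a point): Wooden knocking block 36 x 120 x 36 mm, about 140 g, lying flat in the tray at the start; point at its centre, z up, y along its length.
- tray: Fixed open aluminium tray 230 (its x) x 180 (its y) x 30 mm high, walls 4 mm, inner floor 4 mm above the bench. Origin: centre of its underside; z up. Place and yaw vary.
- jar0_c (a point): White square staining jar, grey foot, 56 x 56 x 100 mm long, walls 4, bottom 5 mm, one end open, 160 g; two or three are present. Point at its centre, half-way along; its z axis points from the closed bottom out of the mouth. At the start it lies on the bench, bottom roughly towards the robot. Upside down on the stand its rim rests on the deck and its centre is 50 mm above the deck.
- jar1_c (a point): White square staining jar, grey foot, 56 x 56 x 100 mm long, walls 4, bottom 5 mm, one end open, 160 g; two or three are present. Point at its centre, half-way along; its z axis points from the closed bottom out of the mouth. At the start it lies on the bench, bottom roughly towards the robot. Upside down on the stand its rim rests on the deck and its centre is 50 mm above the deck.
- jar2_c (a point): White square staining jar, grey foot, 56 x 56 x 100 mm long, walls 4, bottom 5 mm, one end open, 160 g; two or three are present. Point at its centre, half-way along; its z axis points from the closed bottom out of the mouth. At the start it lies on the bench, bottom roughly towards the robot. Upside down on the stand its rim rests on the deck and its centre is 50 mm above the deck.
- reagent: Bystander: brown bottle, 64 mm diameter, 130 mm high, standing beyond the work. Origin: centre of its underside.
- slide_box: Bystander: flat blue slide box 90 x 160 x 35 mm beyond the work. Origin: centre of its underside.
- dropper: Bystander: small white bottle, 44 mm diameter, 90 mm high, beyond the work. Origin: centre of its underside.

How it is judged:
On the way, in this order (a step that is already met when the one before it is completed fails the run):
1. the block strikes the wedged spacer (over 3 N) (contact force between block and spacer above 3 N and y of spacer_c in the frame of clips between -0.02 and 0.02 m), for 0.02 s.
2. the spacer is knocked sideways clear of the clips (over 21 mm along them), still standing on the deck ((y of spacer_c in the frame of clips above 0.021 m or y of spacer_c in the frame of clips below -0.021 m) and z of spacer_c in the frame of clips below 0.055 m), for 0.1 s.
3. the spacer is lifted off the deck (over 80 mm) (z of spacer_c in the frame of clips above 0.12 m), for 0.05 s.
At the end, for the whole second after the job is handed in: Spacer and block lie in the tray (centres inside its walls, at tray level, at rest); every jar present is upside down within about 6 degrees over a peg (centre within 24 mm of the peg's axis), rim on the deck, centre 43 to 57 mm above the deck, at rest (x of spacer_c in the frame of tray between -0.111 and 0.111 m and y of spacer_c in the frame of tray between -0.086 and 0.086 m and z of spacer_c in the frame of tray below 0.085 m and linear speed of each of spacer, block, jar0, jar1, jar2 below 0.02 m/s and x of block_c in the frame of tray between -0.111 and 0.111 m and y of block_c in the frame of tray between -0.086 and 0.086 m and z of block_c in the frame of tray below 0.06 m and (horizontal distance between jar0_c and peg0 below 0.024 m or horizontal distance between jar0_c and peg1 below 0.024 m or horizontal distance between jar0_c and peg2 below 0.024 m) and angle between each of jar0_c, jar1_c, jar2_c's own z axis and vertical above 3.04 rad and z of jar0_c in the frame of stand between 0.058 and 0.072 m and (horizontal distance between jar1_c and peg0 below 0.024 m or horizontal distance between jar1_c and peg1 below 0.024 m or horizontal distance between jar1_c and peg2 below 0.024 m) and z of jar1_c in the frame of stand between 0.058 and 0.072 m and (horizontal distance between jar2_c and peg0 below 0.024 m or horizontal distance between jar2_c and peg1 below 0.024 m or horizontal distance between jar2_c and peg2 below 0.024 m) and z of jar2_c in the frame of stand between 0.058 and 0.072 m); the robot touches nothing.
It fails at once if the gripper or arm touches the spacer (over 2 N) while it is still under the clips (contact force between any of the fingers, the arm and spacer above 2 N and y of spacer_c in the frame of clips between -0.019 and 0.019 m and x of spacer_c in the frame of clips between -0.02 and 0.02 m and z of spacer_c in the frame of clips below 0.05 m).
It fails at once if the reagent is moved over 40 mm or tipped (distance of reagent from where it was at the start of the episode above 0.04 m or angle between reagent's own z axis and vertical above 0.5 rad).
It fails at once if the slide_box is moved over 40 mm or tipped (distance of slide_box from where it was at the start of the episode above 0.04 m or angle between slide_box's own z axis and vertical above 0.5 rad).
It fails at once if the dropper is moved over 40 mm or tipped (distance of dropper from where it was at the start of the episode above 0.04 m or angle between dropper's own z axis and vertical above 0.5 rad).
Of jar0, jar1, jar2 only 2 to 3 are there at a start; the rules pass over those that are not, and their reading is None.
At some moment in a run one of jar0, jar1, jar2 may be knocked a few centimetres aside while the robot is not near it.
It also fails if it takes over 210 s, if anything falls off the work surface, if the arm or the gripper's body presses on something with over 40 N, if the wrist force passes 120 N, or if a joint passes its speed limit or range.

## Working session

There is one attempt and no reset: what is moved stays moved. The work goes in short steps, Python scripts to look and compute and a shell command to move; the robot and the scene stay as the last step left them, time stands still between calls to the robot, and variables do not carry over. Pictures are saved under pics/ and viewed, about 12 in all and at most 16, crops included, and the job is handed in when it is done.

```bash
ls; mkdir -p pics; python3 - <<'E'
from bench import ctrl, viewer
import cv2,numpy as np
print(ctrl.get_obs(), ctrl.grip_point_offset)
for n in ["scene","top"]:
    im=viewer.camera(n); c=viewer.get_calibration(n)
    np.savez(f"{n}.npz",im=im,**{k:np.array(v) for k,v in c.items()})
    cv2.imwrite(f"pics/{n}.png",cv2.resize(im[:,:,::-1],(800,600)))
    print(n,np.round(c["camera_matrix"],1).tolist(),np.round(-np.array(c["R"]).T@np.array(c["t"]),3), np.round(c["R"],2).tolist())
E
```

```text
pics
{'time_s': 0.0, 'q': array([-1.41231871e+00,  1.81538711e-01,  1.60802067e+00,  8.49114388e-06,
        1.35376649e+00, -2.06292222e-01]), 'dq': array([ 8.40949143e-04, -7.04461227e-05, -1.10968616e-03, -8.99792911e-04,
        5.85907700e-04, -5.28203079e-04]), 'joint_efforts': array([-7.97948833e-04, -4.44870222e+01, -3.51335192e+01, -3.97618742e-04,
        9.09355731e-03,  5.02036855e-06]), 'eef_pos': array([ 0.20505695, -0.53660695,  0.23037933]), 'eef_rot': array([-8.66262136e-04,  9.83413721e-01,  1.81374479e-01,  2.48603050e-05]), 'wrist_force': array([-0.01444653,  0.79074262,  0.1130241 ]), 'torque': array([-0.01022876, -0.02800065, -0.0335795 ]), 'opening': 1.001582952166664} 0.0187
scene [[463.2, 0.0, 253.7], [0.0, 463.2, 188.2], [0.0, 0.0, 1.0]] [ 1.405 -0.143  0.992] [[0.13, 0.99, 0.01], [0.75, -0.09, -0.66], [-0.65, 0.09, -0.75]]
top [[497.4, 0.0, 249.9], [0.0, 497.4, 186.7], [0.0, 0.0, 1.0]] [ 0.312 -0.044  1.839] [[0.01, -1.0, -0.0], [-0.99, -0.01, -0.17], [0.17, 0.0, -0.99]]
```

View pics/top.png

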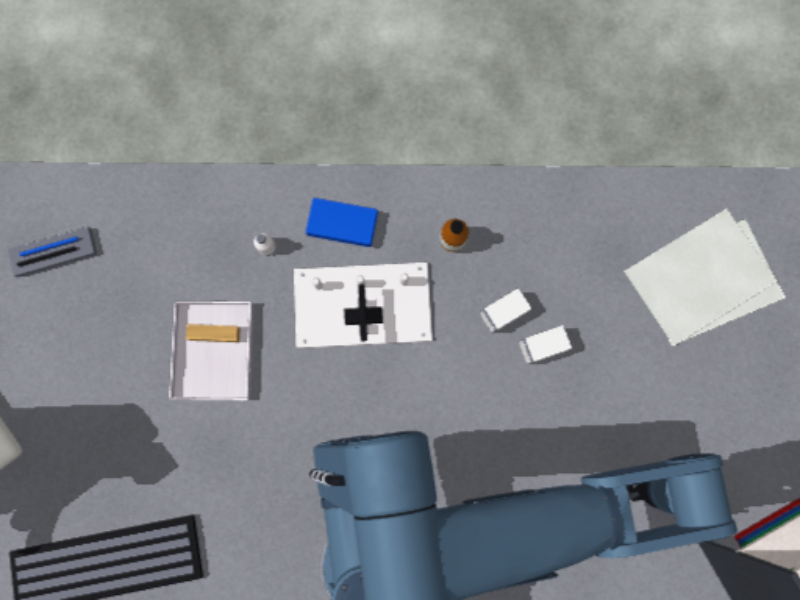

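View pics/scene.png

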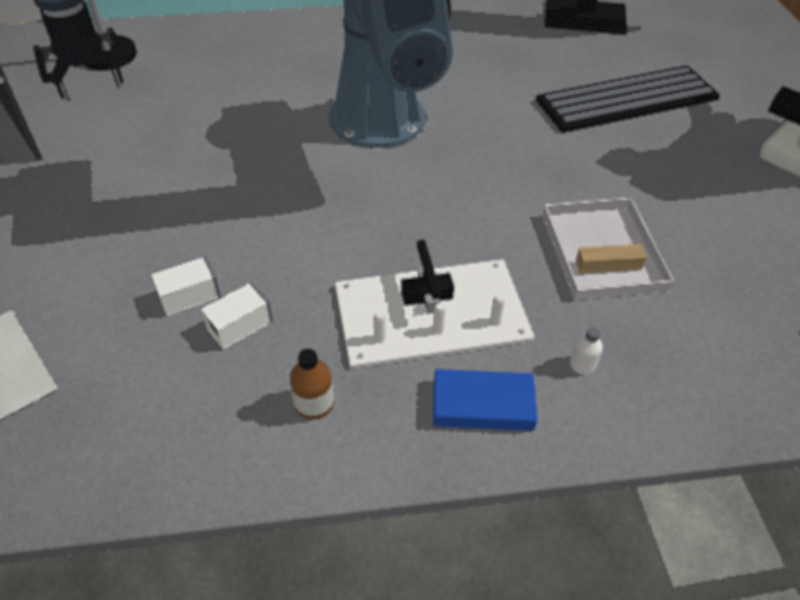

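The top view shows two jars at about (507,310) and (546,345), with the grey foot at lower left. The tray is on the left with the block at (212,333), the stand is in the middle, and the spacer is at (363,315). The scene view agrees, with no third jar.

```bash
cat > h.py <<'E'
from bench import ctrl, viewer
import numpy as np, cv2
from scipy.spatial.transform import Rotation as Ro
def load(n):
    d=np.load(n+".npz"); return d["im"],d
def cal(n): return viewer.get_calibration(n)
def ray(c,px,z):
    K,R,t=[np.array(c[k]) for k in ("camera_matrix","R","t")]
    px=np.atleast_2d(px).astype(float)
    d=np.c_[px,np.ones(len(px))]@np.linalg.inv(K).T@R
    o=-R.T@t
    return (o+d*((z-o[2])/d[:,2])[:,None])[:,:2]
def proj(c,X):
    K,R,t=[np.array(c[k]) for k in ("camera_matrix","R","t")]
    p=(np.atleast_2d(X)@R.T+t)@K.T
    return p[:,:2]/p[:,2:]
def pose():
    o=ctrl.get_obs(); q=o["eef_rot"]; return np.array(o["eef_pos"]),Ro.from_quat([q[1],q[2],q[3],q[0]]),o
def down(yaw):  # tool z down, tool x at angle yaw
    return Ro.from_euler("z",yaw)*Ro.from_euler("x",np.pi)
def plan(p,R):
    """total travel (in full scales, tool axes now) and turn (full scales)"""
    P,Q,o=pose()
    print("t %.1f tcp"%o["time_s"],P.round(4),"open %.2f"%o["opening"],"F",np.round(o["wrist_force"],1))
    print("travel",(Q.inv().apply(np.array(p)-P)/.15).round(3),"turn",((Q.inv()*R).as_rotvec()/np.radians(30)).round(3))
E
python3 - <<'E'
from h import *
im,c=load("top"); s=600/384
def quad(px,z,name):
    r=cv2.minAreaRect(ray(c,px,z).astype(np.float32)*1000)
    print(name,np.round(r[0],0),np.round(r[1],0),"ang %.1f"%r[2], cv2.boxPoints(r).round(0).tolist())
hsv=cv2.cvtColor(im,cv2.COLOR_RGB2HSV)
def reg(m,box):
    z=np.zeros_like(m); x0,y0,x1,y1=[int(v/s*(1)) for v in box]; z[y0:y1,x0:x1]=m[y0:y1,x0:x1]
    k=cv2.findContours(z,cv2.RETR_EXTERNAL,cv2.CHAIN_APPROX_NONE)[0]; return max(k,key=cv2.contourArea).reshape(-1,2)
white=cv2.inRange(hsv,(0,0,190),(180,60,255))
quad(reg(white,(285,245,440,360)),.015,"stand")
quad(reg(white,(475,280,538,335)),.056,"jarA top")
quad(reg(white,(515,322,580,370)),.056,"jarB top")
quad(reg(cv2.inRange(hsv,(8,80,90),(30,255,255)),(175,310,250,360)),.040,"block")
quad(np.array([[175,302],[251,302],[248,399],[170,399]])/s,.03,"tray")
black=cv2.inRange(hsv,(0,0,0),(180,255,50))
quad(reg(black,(340,280,390,342)),.08,"spacer")
print(proj(c,[[.5,0,0],[.6,0,0],[.5,.1,0]])*s)
E
```

```text
stand [596.  33.] [189. 319.] ang 3.4 [[493.0, 187.0], [511.0, -132.0], [700.0, -121.0], [681.0, 198.0]]
jarA top [ 583. -308.] [55. 93.] ang 31.3 [[536.0, -283.0], [584.0, -362.0], [631.0, -333.0], [583.0, -254.0]]
jarB top [ 503. -400.] [55. 93.] ang 19.6 [[461.0, -365.0], [493.0, -453.0], [545.0, -434.0], [513.0, -346.0]]
block [522. 379.] [ 37. 121.] ang 0.4 [[503.0, 440.0], [504.0, 318.0], [540.0, 319.0], [540.0, 440.0]]
tray [483. 382.] [227. 180.] ang 0.4 [[369.0, 471.0], [370.0, 291.0], [597.0, 292.0], [595.0, 472.0]]
spacer [568.  27.] [95. 89.] ang 45.5 [[503.0, 24.0], [567.0, -38.0], [633.0, 30.0], [570.0, 92.0]]
[[374.7941674  344.96183649]
 [375.23215731 303.33037492]
 [332.67312408 344.67879972]]
```

```bash
python3 - <<'E'
from h import *
im,c=load("top"); s=600/384
pk=ray(c,np.array([[317,282],[360,279],[405,277]])/s,.079); print("pegs",pk.round(3).tolist())
d=pk[0]-pk[2]; print(np.degrees(np.arctan2(d[1],d[0]))-90,np.linalg.norm(d))
hsv=cv2.cvtColor(im,cv2.COLOR_RGB2HSV); m=cv2.inRange(hsv,(0,0,0),(180,255,50))[175:225,210:250]
# foot: rows w/ wide black; bar: columns
ys,xs=np.where(m); print("rows",dict(zip(*np.unique(ys+175,return_counts=True)))); print("cols",dict(zip(*np.unique(xs+210,return_counts=True))))
big=cv2.resize(im[165:235,180:285],None,fx=7,fy=7,interpolation=cv2.INTER_CUBIC); cv2.imwrite("pics/stand.png",big[:,:,::-1])
plan([.522,.379,.15],down(np.pi/2))
E
```

```text
pegs [[0.636, 0.133], [0.644, 0.034], [0.65, -0.07]]
3.6795097046546488 0.20307583791202852
rows {np.int64(182): np.int64(2), np.int64(183): np.int64(3), np.int64(184): np.int64(3), np.int64(185): np.int64(3), np.int64(186): np.int64(3), np.int64(187): np.int64(3), np.int64(188): np.int64(3), np.int64(189): np.int64(3), np.int64(190): np.int64(3), np.int64(191): np.int64(4), np.int64(192): np.int64(4), np.int64(193): np.int64(4), np.int64(194): np.int64(4), np.int64(195): np.int64(4), np.int64(196): np.int64(4), np.int64(197): np.int64(14), np.int64(198): np.int64(23), np.int64(199): np.int64(23), np.int64(200): np.int64(23), np.int64(201): np.int64(23), np.int64(202): np.int64(24), np.int64(203): np.int64(24), np.int64(204): np.int64(24), np.int64(205): np.int64(24), np.int64(206): np.int64(24), np.int64(207): np.int64(13), np.int64(208): np.int64(3), np.int64(209): np.int64(3), np.int64(210): np.int64(3), np.int64(211): np.int64(3), np.int64(212): np.int64(3), np.int64(213): np.int64(4), np.int64(214): np.int64(3), np.int64(215): np.int64(2), np.int64(216): np.int64(2), np.int64(21
[... 151 characters left out ...]
: np.int64(10), np.int64(226): np.int64(10), np.int64(227): np.int64(10), np.int64(228): np.int64(10), np.int64(229): np.int64(10), np.int64(230): np.int64(25), np.int64(231): np.int64(33), np.int64(232): np.int64(36), np.int64(233): np.int64(27), np.int64(234): np.int64(12), np.int64(235): np.int64(10), np.int64(236): np.int64(10), np.int64(237): np.int64(10), np.int64(238): np.int64(10), np.int64(239): np.int64(10), np.int64(240): np.int64(10), np.int64(241): np.int64(10), np.int64(242): np.int64(10), np.int64(243): np.int64(10), np.int64(244): np.int64(5)}
t 0.1 tcp [ 0.2051 -0.5367  0.2305] open 1.00 F [ 0.6  0.3 -0.3]
travel [ 4.152 -4.948  0.545] turn [-2.000e-03 -2.000e-03 -2.303e+00]
```

View pics/stand.png

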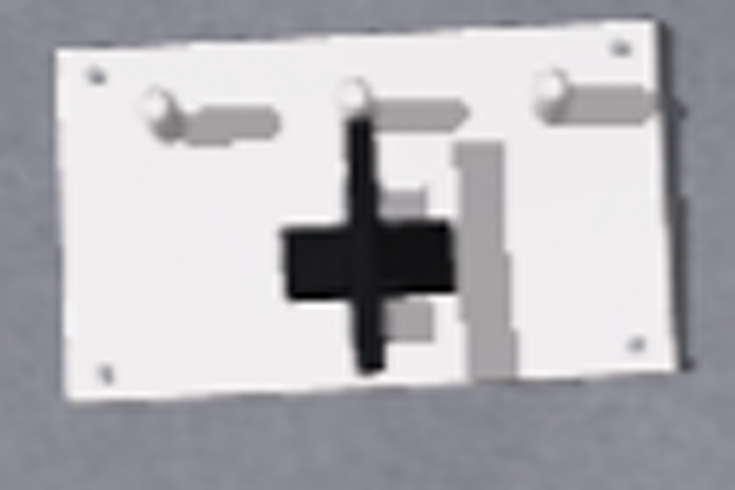

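The crop shows the peg tops at (157,103), (353,97) and (552,88). The foot spans x 282 to 455, so the spacer is central and the clips are at about (0.566, 0.028). Now moving to the block.

```bash
python3 -m handwheel '[{"travel":[0.173,-0.206,0],"dr":[0,0,0]},{"travel":[0.173,-0.206,0],"dr":[0,0,0]},{"travel":[0.173,-0.206,0],"dr":[0,0,0]},{"travel":[0.173,-0.206,0],"dr":[0,0,0]},{"travel":[0.173,-0.206,0],"dr":[0,0,0]},{"travel":[0.173,-0.206,0],"dr":[0,0,0]},{"travel":[0.173,-0.206,0],"dr":[0,0,0]},{"travel":[0.173,-0.206,0],"dr":[0,0,0]},{"travel":[0.173,-0.206,0],"dr":[0,0,0]},{"travel":[0.173,-0.206,0],"dr":[0,0,0]},{"travel":[0.173,-0.206,0],"dr":[0,0,0]},{"travel":[0.173,-0.206,0],"dr":[0,0,0]},{"travel":[0.173,-0.206,0],"dr":[0,0,0]},{"travel":[0.173,-0.206,0],"dr":[0,0,0]},{"travel":[0.173,-0.206,0],"dr":[0,0,0]},{"travel":[0.173,-0.206,0],"dr":[0,0,0]},{"travel":[0.173,-0.206,0],"dr":[0,0,0]},{"travel":[0.173,-0.206,0],"dr":[0,0,0]},{"travel":[0.173,-0.206,0],"dr":[0,0,0]},{"travel":[0.173,-0.206,0],"dr":[0,0,0]}]' 1
python3 -m handwheel '[{"travel":[0,0,0],"dr":[0,0,-0.23]},{"travel":[0,0,0],"dr":[0,0,-0.23]},{"travel":[0,0,0],"dr":[0,0,-0.23]},{"travel":[0,0,0],"dr":[0,0,-0.23]},{"travel":[0,0,0],"dr":[0,0,-0.23]},{"travel":[0,0,0],"dr":[0,0,-0.23]},{"travel":[0,0,0],"dr":[0,0,-0.23]},{"travel":[0,0,0],"dr":[0,0,-0.23]},{"travel":[0,0,0],"dr":[0,0,-0.23]},{"travel":[0,0,0],"dr":[0,0,-0.23]},{"travel":[0,0,0],"dr":[0,0,0]}]'
python3 -c "
from h import *
plan([.522,.379,.10],down(np.pi/2))"
```

```text
time_s: 1.77
eef_pos: [0.4714, 0.2467, 0.2273]
eef_rot: [-0.003, 0.985, 0.175, 0.001]
wrist_force: [0.9, -0.5, 0.7]
opening: 1.0
time_s: 2.68
eef_pos: [0.4679, 0.2566, 0.2197]
eef_rot: [-0.006, 0.695, 0.719, -0.002]
wrist_force: [-0.5, -0.8, 0.1]
opening: 1.003
t 2.7 tcp [0.4679 0.2566 0.2197] open 1.00 F [-0.5 -0.8  0.1]
travel [0.799 0.397 0.798] turn [-0.023 -0.01   0.063]
```

```bash
python3 -m handwheel '[{"travel":[0.2,0.1,0.1],"dr":[-0.02,-0.01,0.06]},{"travel":[0.2,0.1,0.15],"dr":[0,0,0]},{"travel":[0.2,0.1,0.15],"dr":[0,0,0]},{"travel":[0.2,0.1,0.15],"dr":[0,0,0]},{"travel":[0,0,0.15],"dr":[0,0,0]},{"travel":[0,0,0],"dr":[0,0,0]},{"travel":[0,0,0],"dr":[0,0,0]}]'
python3 -c "
from h import *
plan([.522,.379,.011],down(np.pi/2))
im=viewer.camera('wrist'); cv2.imwrite('pics/w1.png',im[:,:,::-1])"
```

```text
time_s: 3.27
eef_pos: [0.5303, 0.3813, 0.1098]
eef_rot: [0.001, 0.717, 0.697, -0.0]
wrist_force: [0.3, -0.2, 1.3]
opening: 0.999
t 3.3 tcp [0.5303 0.3813 0.1098] open 1.00 F [ 0.3 -0.2  1.3]
travel [-0.016 -0.056  0.659] turn [ 0.001  0.002 -0.055]
```

View pics/w1.png

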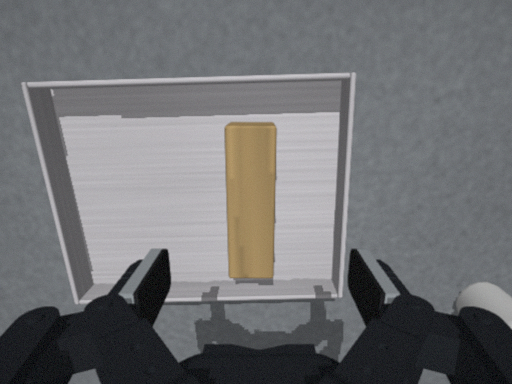

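The wrist view shows the block centred between the fingers at about column 251. Descending.

```bash
python3 -m handwheel '[{"travel":[-0.016,-0.056,0.16],"dr":[0,0,-0.05]},{"travel":[0,0,0.18],"dr":[0,0,0]},{"travel":[0,0,0.16],"dr":[0,0,0]},{"travel":[0,0,0.1],"dr":[0,0,0]},{"travel":[0,0,0.05],"dr":[0,0,0]},{"travel":[0,0,0],"dr":[0,0,0]}]'
python3 -c "
from h import *
plan([.522,.379,.011],down(np.pi/2))"
```

```text
time_s: 3.82
eef_pos: [0.5274, 0.3774, 0.0226]
eef_rot: [0.003, 0.712, 0.703, 0.007]
wrist_force: [-0.0, 0.5, -0.5]
opening: 0.999
t 3.8 tcp [0.5274 0.3774 0.0226] open 1.00 F [-0.   0.5 -0.5]
travel [ 0.01  -0.037  0.077] turn [ 0.028 -0.01  -0.024]
```

```bash
python3 -m handwheel '[{"travel":[0.01,-0.02,0.04],"dr":[0.028,-0.01,-0.02]},{"travel":[0,-0.015,0.03],"dr":[0,0,0]},{"travel":[0,0,0],"dr":[0,0,0]}]'
python3 -m handwheel '[{"travel":[0,0,0],"dr":[0,0,0]},{"travel":[0,0,0],"dr":[0,0,0]},{"travel":[0,0,0],"dr":[0,0,0]},{"travel":[0,0,0],"dr":[0,0,0]},{"travel":[0,0,0],"dr":[0,0,0]},{"travel":[0,0,0],"dr":[0,0,0]},{"travel":[0,0,0],"dr":[0,0,0]},{"travel":[0,0,0],"dr":[0,0,0]}]' -1
python3 -m handwheel '[{"travel":[0,0,-0.15],"dr":[0,0,0]},{"travel":[0,0,-0.25],"dr":[0,0,0]},{"travel":[0,0,-0.25],"dr":[0,0,0]},{"travel":[0,0,-0.2],"dr":[0,0,0]},{"travel":[0,0,0],"dr":[0,0,0]}]'
python3 -c "
from h import *
y=np.radians(3.5);print(np.array([.566,.028])+np.array([-np.sin(y),np.cos(y)])*.135)
plan([.558,.163,.135],down(np.pi/2+y))"
```

```text
time_s: 4.07
eef_pos: [0.5247, 0.3793, 0.0164]
eef_rot: [0.001, 0.708, 0.706, 0.002]
wrist_force: [-0.1, -0.5, -0.4]
opening: 1.002
time_s: 4.73
eef_pos: [0.5268, 0.3807, 0.0203]
eef_rot: [0.002, 0.708, 0.706, 0.005]
wrist_force: [-0.1, -0.1, -1.6]
opening: 0.407
time_s: 5.15
eef_pos: [0.5216, 0.3782, 0.1464]
eef_rot: [-0.0, 0.708, 0.706, -0.001]
wrist_force: [0.5, 0.0, 0.3]
opening: 0.405
[0.55775845 0.1627482 ]
t 5.2 tcp [0.5216 0.3782 0.1464] open 0.41 F [0.5 0.  0.3]
travel [-1.434  0.248  0.078] turn [-0.005  0.002 -0.124]
```

```bash
python3 -m handwheel '[{"travel":[-0.2,0.035,0],"dr":[0,0,-0.12]},{"travel":[-0.2,0.035,0],"dr":[0,0,0]},{"travel":[-0.2,0.035,0],"dr":[0,0,0]},{"travel":[-0.2,0.035,0],"dr":[0,0,0]},{"travel":[-0.2,0.035,0],"dr":[0,0,0]},{"travel":[-0.2,0.035,0],"dr":[0,0,0]},{"travel":[-0.2,0.035,0],"dr":[0,0,0]},{"travel":[0,0,0],"dr":[0,0,0]}]' 
python3 -c "
from h import *
y=np.radians(3.5)
plan([.558,.163,.037],down(np.pi/2+y))
im=viewer.camera('wrist'); cv2.imwrite('pics/w2.png',im[:,:,::-1])"
```

```text
time_s: 5.82
eef_pos: [0.5697, 0.165, 0.1447]
eef_rot: [-0.0, 0.682, 0.731, -0.0]
wrist_force: [0.2, -0.1, -0.2]
opening: 0.408
t 5.8 tcp [0.5697 0.165  0.1447] open 0.41 F [ 0.2 -0.1 -0.2]
travel [-0.008 -0.078  0.718] turn [-0.002 -0.001  0.016]
```

View pics/w2.png

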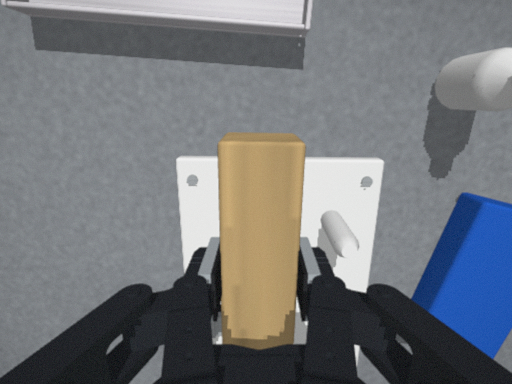

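The block is held squarely and lined up with the stand edge, with peg0 to its right at (340,235). Descending beside the spacer.

```bash
python3 -m handwheel '[{"travel":[0,-0.05,0.18],"dr":[0,0,0.016]},{"travel":[0,-0.03,0.18],"dr":[0,0,0]},{"travel":[0,0,0.18],"dr":[0,0,0]},{"travel":[0,0,0.13],"dr":[0,0,0]},{"travel":[0,0,0.03],"dr":[0,0,0]},{"travel":[0,0,0],"dr":[0,0,0]}]' 
python3 -c "
from h import *
y=np.radians(3.5)
plan([.558,.163,.037],down(np.pi/2+y))"
```

```text
time_s: 6.37
eef_pos: [0.5556, 0.1695, 0.0348]
eef_rot: [-0.002, 0.686, 0.728, 0.001]
wrist_force: [-1.0, 0.9, -2.1]
opening: 0.408
t 6.4 tcp [0.5556 0.1695 0.0348] open 0.41 F [-1.   0.9 -2.1]
travel [-0.044  0.014 -0.015] turn [-0.002 -0.008 -0.002]
```

```bash
python3 -m handwheel '[{"travel":[-0.08,0.005,-0.01],"dr":[0,0,0]},{"travel":[-0.08,0,0],"dr":[0,0,0]},{"travel":[-0.07,0,0],"dr":[0,0,0]},{"travel":[-0.05,0,0],"dr":[0,0,0]}]' 
python3 -m handwheel '[{"travel":[-0.05,0,0],"dr":[0,0,0]}]' 
python3 -m handwheel '[{"travel":[-0.05,0,0],"dr":[0,0,0]}]' 
python3 -m handwheel '[{"travel":[-0.05,0,0],"dr":[0,0,0]}]'
```

```text
time_s: 6.7
eef_pos: [0.5603, 0.1282, 0.0391]
eef_rot: [-0.002, 0.684, 0.729, 0.003]
wrist_force: [-1.4, 11.8, -0.3]
opening: 0.406
time_s: 6.78
eef_pos: [0.5609, 0.1213, 0.0402]
eef_rot: [-0.003, 0.685, 0.729, 0.005]
wrist_force: [-3.1, 10.1, -1.9]
opening: 0.404
time_s: 6.87
eef_pos: [0.5616, 0.1138, 0.0412]
eef_rot: [-0.003, 0.685, 0.728, 0.006]
wrist_force: [-0.9, 1.2, -2.1]
opening: 0.404
time_s: 6.95
eef_pos: [0.5628, 0.1053, 0.0422]
eef_rot: [-0.003, 0.685, 0.728, 0.006]
wrist_force: [0.7, 0.6, -1.8]
opening: 0.402
```

```bash
python3 -m handwheel '[{"travel":[-0.03,0,0.01],"dr":[0,0,0]},{"travel":[0,0,0],"dr":[0,0,0]},{"travel":[0,0,0],"dr":[0,0,0]}]'
python3 -c "
from h import *
im=viewer.camera('scene');c=cal('scene'); y=np.radians(3.5)
print(proj(c,[[.566,.028,.015],[.566,.028-.03,.055]]))
cv2.imwrite('pics/s2.png',cv2.resize(im[140:260,180:360],None,fx=4,fy=4,interpolation=cv2.INTER_CUBIC)[:,:,::-1])"
```

```text
time_s: 7.2
eef_pos: [0.5652, 0.0968, 0.0429]
eef_rot: [-0.001, 0.687, 0.727, 0.008]
wrist_force: [0.4, 1.1, -0.9]
opening: 0.404
[[273.93577469 188.72489272]
 [263.63591569 180.11068715]]
```

View pics/s2.png

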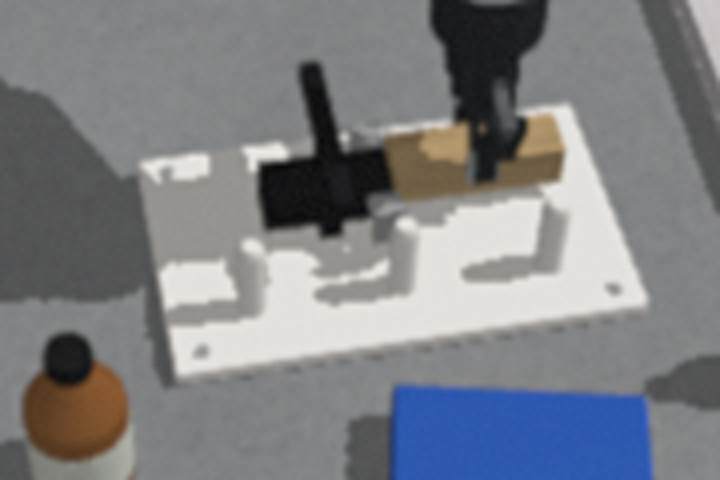

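The foot has moved clear: the steel clip now shows at crop (380,210), beside the block end. Backing the block away and returning it to the tray.

```bash
python3 -m handwheel '[{"travel":[0.15,0,0],"dr":[0,0,0]},{"travel":[0.15,0,0],"dr":[0,0,0]},{"travel":[0.15,0,-0.05],"dr":[0,0,0]},{"travel":[0.1,0,-0.2],"dr":[0,0,0]},{"travel":[0,0,-0.25],"dr":[0,0,0]},{"travel":[0,0,-0.25],"dr":[0,0,0]},{"travel":[0,0,0],"dr":[0,0,0]}]'
python3 -c "
from h import *
plan([.527,.38,.12],down(np.pi/2))"
```

```text
time_s: 7.83
eef_pos: [0.5578, 0.1807, 0.1578]
eef_rot: [-0.001, 0.687, 0.727, 0.005]
wrist_force: [1.6, 0.8, 0.0]
opening: 0.41
t 7.8 tcp [0.5578 0.1807 0.1578] open 0.41 F [1.6 0.8 0. ]
travel [ 1.336 -0.131  0.262] turn [ 0.009 -0.016  0.108]
```

```bash
python3 -m handwheel '[{"travel":[0.22,-0.022,0],"dr":[0.01,-0.016,0]},{"travel":[0.22,-0.022,0],"dr":[0,0,0]},{"travel":[0.22,-0.022,0],"dr":[0,0,0]},{"travel":[0.22,-0.022,0],"dr":[0,0,0]},{"travel":[0.22,-0.022,0],"dr":[0,0,0]},{"travel":[0.2,-0.02,0.15],"dr":[0,0,0.1]},{"travel":[0,0,0.1],"dr":[0,0,0]},{"travel":[0,0,0],"dr":[0,0,0]}]'
python3 -c "
from h import *
plan([.527,.38,.024],down(np.pi/2))"
```

```text
time_s: 8.5
eef_pos: [0.5324, 0.3839, 0.1265]
eef_rot: [0.006, 0.707, 0.707, 0.007]
wrist_force: [-1.1, -0.9, -1.4]
opening: 0.41
t 8.5 tcp [0.5324 0.3839 0.1265] open 0.41 F [-1.1 -0.9 -1.4]
travel [-0.027 -0.049  0.683] turn [ 0.035 -0.004  0.001]
```

```bash
python3 -m handwheel '[{"travel":[-0.02,-0.04,0.15],"dr":[0.03,0,0]},{"travel":[0,0,0.17],"dr":[0,0,0]},{"travel":[0,0,0.17],"dr":[0,0,0]},{"travel":[0,0,0.1],"dr":[0,0,0]},{"travel":[0,0,0.06],"dr":[0,0,0]},{"travel":[0,0,0.02],"dr":[0,0,0]},{"travel":[0,0,0],"dr":[0,0,0]}]'
python3 -c "
from h import *
plan([.527,.38,.022],down(np.pi/2))"
```

```text
time_s: 9.08
eef_pos: [0.53, 0.3805, 0.0261]
eef_rot: [0.002, 0.706, 0.708, 0.003]
wrist_force: [-0.7, 0.2, -1.4]
opening: 0.406
t 9.1 tcp [0.53   0.3805 0.0261] open 0.41 F [-0.7  0.2 -1.4]
travel [-0.004 -0.02   0.027] turn [ 0.014 -0.005  0.004]
```

```bash
python3 -m handwheel '[{"travel":[0,0,0.025],"dr":[0,0,0]},{"travel":[0,0,0],"dr":[0,0,0]}]'
python3 -m handwheel '[{"travel":[0,0,0],"dr":[0,0,0]},{"travel":[0,0,0],"dr":[0,0,0]},{"travel":[0,0,0],"dr":[0,0,0]},{"travel":[0,0,0],"dr":[0,0,0]}]' 0.5
python3 -m handwheel '[{"travel":[0,0,-0.1],"dr":[0,0,0]},{"travel":[0,0,-0.25],"dr":[0,0,0]},{"travel":[0,0,-0.25],"dr":[0,0,0]},{"travel":[0,0,-0.25],"dr":[0,0,0]},{"travel":[0,0,-0.25],"dr":[0,0,0]},{"travel":[0,0,-0.2],"dr":[0,0,0]},{"travel":[0,0,0],"dr":[0,0,0]}]' 1
python3 - <<'E'
from h import *
im=viewer.camera("top"); c=cal("top")
big=cv2.resize(im[160:260,100:290],None,fx=4.2,fy=4.2,interpolation=cv2.INTER_CUBIC); cv2.imwrite("pics/t2.png",big[:,:,::-1])
m=cv2.inRange(cv2.cvtColor(im,cv2.COLOR_RGB2HSV),(0,0,0),(180,255,50)); m[:,:220]=0;m[:,290:]=0;m[:160]=0;m[222:]=0
k=cv2.findContours(m,cv2.RETR_EXTERNAL,cv2.CHAIN_APPROX_NONE)[0]; k=max(k,key=cv2.contourArea)
x,y,w,h=cv2.boundingRect(k); print(x,y,w,h)
b=np.zeros_like(m); cv2.drawContours(b,[k],-1,255,-1)
# bar tips: top and bottom 8 rows
for r in (range(y,y+8),range(y+h-8,y+h)):
    p=np.argwhere(b[r[0]:r[-1]+1]>0).mean(0); print(ray(c,[[p[1],p[0]+r[0]]],.094).round(4))
print("ends",ray(c,[[x+w/2,y-.5],[x+w/2,y+h-.5]],.094).round(4))
plan([.568,-.008,.2],down(np.radians(3.5)))
E
```

```text
time_s: 9.25
eef_pos: [0.5314, 0.3805, 0.0241]
eef_rot: [0.002, 0.707, 0.708, 0.005]
wrist_force: [-0.7, -0.3, -1.5]
opening: 0.403
time_s: 9.58
eef_pos: [0.5347, 0.3818, 0.0288]
eef_rot: [0.004, 0.707, 0.708, 0.008]
wrist_force: [0.6, -0.3, 0.5]
opening: 0.753
time_s: 10.17
eef_pos: [0.5297, 0.3802, 0.2382]
eef_rot: [0.003, 0.706, 0.708, 0.008]
wrist_force: [1.0, -0.4, 0.9]
opening: 1.0
231 182 23 35
[[ 0.617  -0.0051]]
[[ 0.5197 -0.0095]]
ends [[ 0.6309 -0.0102]
 [ 0.5056 -0.0114]]
t 10.2 tcp [0.5291 0.38   0.2359] open 1.00 F [0.3 1.6 1.1]
travel [-2.588  0.25   0.229] turn [ 0.014 -0.028  2.887]
```

View pics/t2.png

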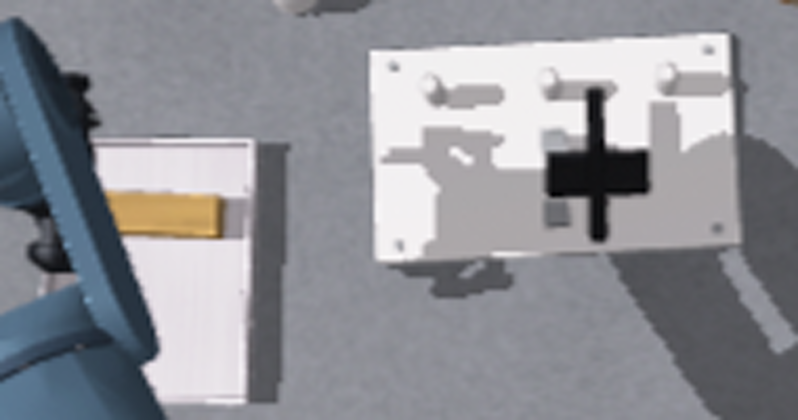

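The block lies in the tray and the spacer is at crop (598,172), about 40 mm from the clips. Going to the bar at (0.568, -0.0075).

```bash
python3 -m handwheel '[{"travel":[-0.26,0.025,0],"dr":[0,0,0]},{"travel":[-0.26,0.025,0],"dr":[0,0,0]},{"travel":[-0.26,0.025,0],"dr":[0,0,0]},{"travel":[-0.26,0.025,0],"dr":[0,0,0]},{"travel":[-0.26,0.025,0],"dr":[0,0,0]},{"travel":[-0.26,0.025,0],"dr":[0,0,0]},{"travel":[-0.26,0.025,0],"dr":[0,0,0]},{"travel":[-0.26,0.025,0],"dr":[0,0,0]},{"travel":[-0.26,0.025,0],"dr":[0,0,0]},{"travel":[-0.22,0.025,0],"dr":[0,0,0]}]'
python3 -m handwheel '[{"travel":[0,0,0],"dr":[0,0,0.23]},{"travel":[0,0,0],"dr":[0,0,0.23]},{"travel":[0,0,0],"dr":[0,0,0.23]},{"travel":[0,0,0],"dr":[0,0,0.23]},{"travel":[0,0,0],"dr":[0,0,0.23]},{"travel":[0,0,0],"dr":[0,0,0.23]},{"travel":[0,0,0],"dr":[0,0,0.23]},{"travel":[0,0,0],"dr":[0,0,0.23]},{"travel":[0,0,0],"dr":[0,0,0.23]},{"travel":[0,0,0],"dr":[0,0,0.23]},{"travel":[0,0,0],"dr":[0,0,0.23]},{"travel":[0,0,0],"dr":[0,0,0.23]},{"travel":[0,0,0],"dr":[0,0,0.1]},{"travel":[0,0,0],"dr":[0,0,0]}]'
python3 -c "
from h import *
plan([.568,-.0075,.15],down(np.radians(3)))"
```

```text
time_s: 11.05
eef_pos: [0.5626, -0.0109, 0.2304]
eef_rot: [-0.001, 0.701, 0.713, 0.006]
wrist_force: [1.0, -0.4, 0.5]
opening: 1.0
time_s: 12.22
eef_pos: [0.5519, -0.0194, 0.2185]
eef_rot: [-0.007, 1.0, 0.014, -0.008]
wrist_force: [0.0, 0.7, 0.4]
opening: 0.996
t 12.2 tcp [ 0.5519 -0.0194  0.2185] open 1.00 F [0.  0.7 0.4]
travel [ 0.117 -0.07   0.456] turn [-0.026  0.03  -0.046]
```

```bash
python3 -m handwheel '[{"travel":[0.06,-0.035,0.1],"dr":[-0.026,0.03,-0.046]},{"travel":[0.06,-0.035,0.15],"dr":[0,0,0]},{"travel":[0,0,0.15],"dr":[0,0,0]},{"travel":[0,0,0.05],"dr":[0,0,0]},{"travel":[0,0,0],"dr":[0,0,0]}]'
python3 -c "
from h import *
plan([.568,-.0075,.072],down(np.radians(3)))"
```

```text
time_s: 12.63
eef_pos: [0.5686, -0.0074, 0.1482]
eef_rot: [0.0, 1.0, 0.031, -0.0]
wrist_force: [-0.3, 0.4, -0.7]
opening: 1.001
t 12.6 tcp [ 0.5686 -0.0074  0.1482] open 1.00 F [-0.3  0.4 -0.7]
travel [-0.004  0.     0.508] turn [0.001 0.001 0.019]
```

```bash
python3 -m handwheel '[{"travel":[0,0,0.15],"dr":[0,0,0]},{"travel":[0,0,0.15],"dr":[0,0,0]},{"travel":[0,0,0.13],"dr":[0,0,0]},{"travel":[0,0,0.06],"dr":[0,0,0]},{"travel":[0,0,0],"dr":[0,0,0]}]'
python3 -m handwheel '[{"travel":[0,0,0],"dr":[0,0,0]},{"travel":[0,0,0],"dr":[0,0,0]},{"travel":[0,0,0],"dr":[0,0,0]},{"travel":[0,0,0],"dr":[0,0,0]},{"travel":[0,0,0],"dr":[0,0,0]},{"travel":[0,0,0],"dr":[0,0,0]},{"travel":[0,0,0],"dr":[0,0,0]},{"travel":[0,0,0],"dr":[0,0,0]},{"travel":[0,0,0],"dr":[0,0,0]},{"travel":[0,0,0],"dr":[0,0,0]}]' -1
python3 -m handwheel '[{"travel":[0,0,-0.1],"dr":[0,0,0]},{"travel":[0,0,-0.2],"dr":[0,0,0]},{"travel":[0,0,-0.2],"dr":[0,0,0]},{"travel":[0,0,-0.2],"dr":[0,0,0]},{"travel":[0,0,-0.2],"dr":[0,0,0]},{"travel":[0,0,-0.2],"dr":[0,0,0]},{"travel":[0,0,0],"dr":[0,0,0]},{"travel":[0,0,0],"dr":[0,0,0]}]'
python3 -c "
from h import *
plan([.432,.382,.22],down(0))"
```

```text
time_s: 13.05
eef_pos: [0.5703, -0.0083, 0.0766]
eef_rot: [0.001, 0.999, 0.033, 0.002]
wrist_force: [0.3, 0.6, -0.6]
opening: 1.005
time_s: 13.88
eef_pos: [0.5736, -0.0091, 0.0831]
eef_rot: [0.002, 0.999, 0.034, 0.005]
wrist_force: [0.5, 0.0, -2.4]
opening: 0.167
time_s: 14.55
eef_pos: [0.5683, -0.0079, 0.2504]
eef_rot: [0.0, 0.999, 0.034, 0.0]
wrist_force: [-0.8, 0.1, -2.5]
opening: 0.164
t 14.6 tcp [ 0.5683 -0.0079  0.2504] open 0.16 F [-0.8  0.1 -2.5]
travel [-0.731 -2.655  0.201] turn [ 0.001 -0.     0.129]
```

The spacer is lifted with opening 0.16 and 2.5 N of weight. Taking it to the tray.

```bash
python3 -m handwheel '[{"travel":[-0.066,-0.24,0],"dr":[0,0,0]},{"travel":[-0.066,-0.24,0],"dr":[0,0,0]},{"travel":[-0.066,-0.24,0],"dr":[0,0,0]},{"travel":[-0.066,-0.24,0],"dr":[0,0,0]},{"travel":[-0.066,-0.24,0],"dr":[0,0,0]},{"travel":[-0.066,-0.24,0],"dr":[0,0,0]},{"travel":[-0.066,-0.24,0],"dr":[0,0,0]},{"travel":[-0.066,-0.24,0],"dr":[0,0,0]},{"travel":[-0.066,-0.24,0],"dr":[0,0,0]},{"travel":[-0.066,-0.24,0],"dr":[0,0,0]},{"travel":[-0.06,-0.2,0],"dr":[0,0,0]},{"travel":[0,0,0],"dr":[0,0,0.12]},{"travel":[0,0,0],"dr":[0,0,0]}]'
python3 -c "
from h import *
plan([.432,.382,.14],down(0))"
```

```text
time_s: 15.63
eef_pos: [0.4206, 0.3866, 0.2291]
eef_rot: [0.005, 1.0, -0.002, -0.012]
wrist_force: [0.0, 0.3, -2.5]
opening: 0.165
t 15.6 tcp [0.4206 0.3866 0.2291] open 0.16 F [ 0.   0.3 -2.5]
travel [0.09  0.025 0.592] turn [ 0.019  0.046 -0.007]
```

```bash
python3 -m handwheel '[{"travel":[0.08,0.025,0.1],"dr":[0.02,0.046,0]},{"travel":[0,0,0.18],"dr":[0,0,0]},{"travel":[0,0,0.18],"dr":[0,0,0]},{"travel":[0,0,0.18],"dr":[0,0,0]},{"travel":[0,0,0.15],"dr":[0,0,0]},{"travel":[0,0,0.08],"dr":[0,0,0]},{"travel":[0,0,0.03],"dr":[0,0,0]},{"travel":[0,0,0],"dr":[0,0,0]}]'
python3 -c "
from h import *
plan([.432,.382,.073],down(0))
im=viewer.camera('scene');cv2.imwrite('pics/s3.png',cv2.resize(im[80:220,300:460],None,fx=4,fy=4,interpolation=cv2.INTER_CUBIC)[:,:,::-1])"
```

```text
time_s: 16.3
eef_pos: [0.4297, 0.3766, 0.08]
eef_rot: [0.003, 1.0, 0.003, -0.004]
wrist_force: [0.1, -0.1, -1.8]
opening: 0.166
t 16.3 tcp [0.4297 0.3766 0.08  ] open 0.17 F [ 0.1 -0.1 -1.8]
travel [ 0.016 -0.036  0.047] turn [0.01  0.016 0.013]
```

View pics/s3.png

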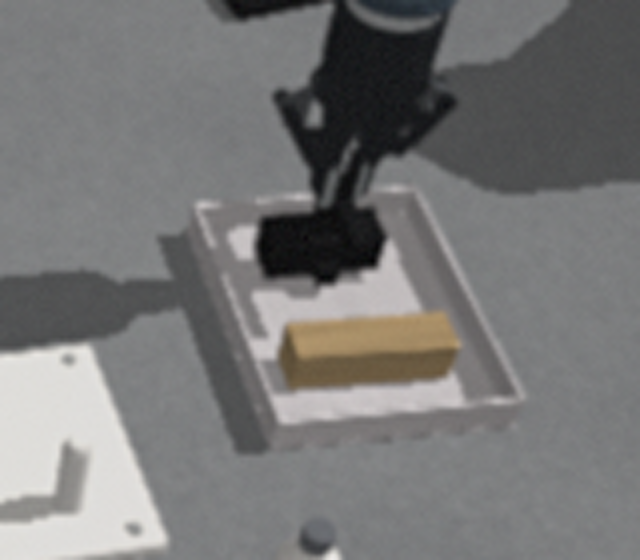

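The spacer is over the tray behind the block, both inside the walls. Lowering and releasing.

```bash
python3 -m handwheel '[{"travel":[0,0,0.035],"dr":[0,0,0]},{"travel":[0,0,0.03],"dr":[0,0,0]},{"travel":[0,0,0.02],"dr":[0,0,0]}]'
python3 -m handwheel '[{"travel":[0,0,0],"dr":[0,0,0]},{"travel":[0,0,0],"dr":[0,0,0]},{"travel":[0,0,0],"dr":[0,0,0]},{"travel":[0,0,0],"dr":[0,0,0]},{"travel":[0,0,0],"dr":[0,0,0]}]' 1
python3 -m handwheel '[{"travel":[0,0,-0.1],"dr":[0,0,0]},{"travel":[0,0,-0.2],"dr":[0,0,0]},{"travel":[0,0,-0.25],"dr":[0,0,0]},{"travel":[0,0,-0.25],"dr":[0,0,0]},{"travel":[0,0,-0.25],"dr":[0,0,0]},{"travel":[0,0,0],"dr":[0,0,0]}]'
python3 - <<'E'
from h import *
im=viewer.camera("top"); c=cal("top")
hsv=cv2.cvtColor(im,cv2.COLOR_RGB2HSV); w=cv2.inRange(hsv,(0,0,190),(180,60,255)); w[:,:295]=0; w[:,375:]=0; w[:170]=0; w[250:]=0
for k in cv2.findContours(w,cv2.RETR_EXTERNAL,cv2.CHAIN_APPROX_NONE)[0]:
    if cv2.contourArea(k)<100: continue
    r=cv2.minAreaRect(ray(c,k.reshape(-1,2),.056).astype(np.float32)*1000); print(np.round(r[0]),np.round(r[1]),round(r[2],1))
E
python3 -c "
from h import *
a=np.radians(-58.7)
plan([.45,-.2,.25],down(a+np.pi))"
```

```text
time_s: 16.6
eef_pos: [0.4323, 0.3776, 0.0718]
eef_rot: [0.001, 1.0, 0.003, -0.002]
wrist_force: [-11.4, -6.1, 34.3]
opening: 0.166
time_s: 17.02
eef_pos: [0.436, 0.3799, 0.0769]
eef_rot: [-0.001, 1.0, 0.004, 0.003]
wrist_force: [0.1, 0.1, -0.1]
opening: 0.863
time_s: 17.52
eef_pos: [0.433, 0.3782, 0.2372]
eef_rot: [0.001, 1.0, 0.004, -0.001]
wrist_force: [1.6, 0.4, 1.7]
opening: 1.0
[ 503. -400.] [55. 93.] 19.6
[ 583. -308.] [55. 93.] 31.3
t 17.6 tcp [0.4319 0.3775 0.234 ] open 1.00 F [ 0.5  0.5 -0.4]
travel [ 0.089  3.851 -0.095] turn [-0.006  0.012 -4.028]
```

The jars are unmoved and the spacer is released. Next is jar A: I'll grip with the tool leaning 35° towards the mouth, then turn it mouth-down.

```bash
cat >> h.py <<'E'
def jarpose(c,head,a=35,back=.018,zg=.034,lift=0.0):
    m=np.array([np.cos(head),np.sin(head),0]); d=np.array([0,0,-1.]); a=np.radians(a)
    z=d*np.cos(a)+m*np.sin(a); x=-m*np.cos(a)+d*np.sin(a)
    R=Ro.from_matrix(np.c_[x,np.cross(z,x),z])
    g=np.r_[c,zg]-back*m
    return g+.0187*z-lift*z, R
E
python3 -m handwheel '[{"travel":[0.01,0.267,0],"dr":[0,0,0]},{"travel":[0.01,0.267,0],"dr":[0,0,0]},{"travel":[0.01,0.267,0],"dr":[0,0,0]},{"travel":[0.01,0.267,0],"dr":[0,0,0]},{"travel":[0.01,0.267,0],"dr":[0,0,0]},{"travel":[0.01,0.267,0],"dr":[0,0,0]},{"travel":[0.01,0.267,0],"dr":[0,0,0]},{"travel":[0.01,0.267,0],"dr":[0,0,0]},{"travel":[0.01,0.267,0],"dr":[0,0,0]},{"travel":[0.01,0.267,0],"dr":[0,0,0]},{"travel":[0.01,0.267,0],"dr":[0,0,0]},{"travel":[0.01,0.267,0],"dr":[0,0,0]},{"travel":[0.01,0.267,0],"dr":[0,0,0]},{"travel":[0,0,0],"dr":[0,0,0]}]'
python3 -m handwheel '[{"travel":[0,0,0],"dr":[0,0,-0.235]},{"travel":[0,0,0],"dr":[0,0,-0.235]},{"travel":[0,0,0],"dr":[0,0,-0.235]},{"travel":[0,0,0],"dr":[0,0,-0.235]},{"travel":[0,0,0],"dr":[0,0,-0.235]},{"travel":[0,0,0],"dr":[0,0,-0.235]},{"travel":[0,0,0],"dr":[0,0,-0.235]},{"travel":[0,0,0],"dr":[0,0,-0.235]},{"travel":[0,0,0],"dr":[0,0,-0.235]},{"travel":[0,0,0],"dr":[0,0,-0.235]},{"travel":[0,0,0],"dr":[0,0,-0.235]},{"travel":[0,0,0],"dr":[0,0,-0.235]},{"travel":[0,0,0],"dr":[0,0,-0.235]},{"travel":[0,0,0],"dr":[0,0,-0.235]},{"travel":[0,0,0],"dr":[0,0,-0.235]},{"travel":[0,0,0],"dr":[0,0,-0.235]},{"travel":[0,0,0],"dr":[0,0,-0.235]}]'
python3 -c "
from h import *
p,R=jarpose([.581,-.305],np.radians(-58.7),lift=.12); print(p); plan(p,R); print(pose()[2]['q'].round(2))"
```

```text
time_s: 18.73
eef_pos: [0.4512, -0.1619, 0.2219]
eef_rot: [0.0, 1.0, 0.009, -0.007]
wrist_force: [0.5, 1.0, -0.1]
opening: 0.998
time_s: 20.15
eef_pos: [0.4416, -0.154, 0.2012]
eef_rot: [-0.021, 0.48, 0.877, -0.001]
wrist_force: [-0.2, 0.1, 1.1]
opening: 1.001
[ 0.54146288 -0.23997287  0.1169801 ]
t 20.1 tcp [ 0.4416 -0.154   0.2012] open 1.00 F [-0.2  0.1  1.1]
travel [-0.861  0.264  0.525] turn [-0.03  -1.234  0.056]
[-0.59 -0.    1.87 -0.01  1.32 -1.15]
```

```bash
python3 -m handwheel '[{"travel":[-0.05,0.02,0],"dr":[-0.03,-0.21,0.05]},{"travel":[-0.05,0.02,0],"dr":[0,-0.21,0]},{"travel":[-0.05,0.02,0],"dr":[0,-0.21,0]},{"travel":[-0.05,0.02,0],"dr":[0,-0.21,0]},{"travel":[-0.05,0.02,0],"dr":[0,-0.21,0]},{"travel":[-0.05,0.02,0],"dr":[0,-0.2,0]},{"travel":[0,0,0],"dr":[0,0,0]}]'
python3 - <<'E'
from h import *
p,R=jarpose([.581,-.305],np.radians(-58.7),lift=.12); plan(p,R); print(pose()[2]['q'].round(2))
im=viewer.camera('wrist');c=cal('wrist'); np.savez('wr.npz',im=im,**{k:np.array(v) for k,v in c.items()})
m=np.array([.52,-.854]);w=np.array([.854,.52])
P=[np.r_[np.array([.581,-.305])+s*.05*m+u*.028*w,.056] for s,u in((-1,-1),(-1,1),(1,1),(1,-1))]
b=np.ascontiguousarray(im[:,:,::-1]); cv2.polylines(b,[proj(c,P).round().astype(int)],True,(0,0,255)); cv2.imwrite('pics/w3.png',b)
E
```

```text
time_s: 20.73
eef_pos: [0.4788, -0.1777, 0.2048]
eef_rot: [0.273, 0.46, 0.831, -0.154]
wrist_force: [-1.1, -0.5, -0.5]
opening: 0.998
t 20.7 tcp [ 0.4788 -0.1777  0.2048] open 1.00 F [-1.1 -0.5 -0.5]
travel [-0.113  0.137  0.811] turn [0.005 0.05  0.023]
[-0.36 -0.18  2.16 -0.59  0.72 -0.56]
```

View pics/w3.png

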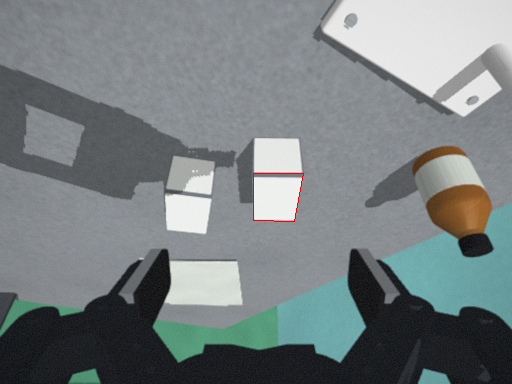

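The drawn outline of jar A's top face matches the picture well (corners near (253,173) and (295,220)). Approaching along the tool axis.

```bash
python3 -m handwheel '[{"travel":[-0.06,0.07,0.2],"dr":[0,0.05,0.02]},{"travel":[-0.05,0.07,0.2],"dr":[0,0,0]},{"travel":[0,0,0.2],"dr":[0,0,0]},{"travel":[0,0,0.2],"dr":[0,0,0]},{"travel":[0,0,0.1],"dr":[0,0,0]},{"travel":[0,0,0],"dr":[0,0,0]}]'
python3 - <<'E'
from h import *
p,R=jarpose([.581,-.305],np.radians(-58.7)); plan(p,R)
E
```

```text
time_s: 21.28
eef_pos: [0.55, -0.2473, 0.1028]
eef_rot: [0.257, 0.469, 0.833, -0.141]
wrist_force: [-1.2, 0.2, -0.4]
opening: 1.002
t 21.3 tcp [ 0.55   -0.2473  0.1028] open 1.00 F [-1.2  0.2 -0.4]
travel [-0.007 -0.027  0.682] turn [ 0.012 -0.032 -0.005]
```

```bash
python3 -m handwheel '[{"travel":[-0.01,-0.025,0.15],"dr":[0.01,-0.03,0]},{"travel":[0,0,0.16],"dr":[0,0,0]},{"travel":[0,0,0.15],"dr":[0,0,0]},{"travel":[0,0,0.12],"dr":[0,0,0]},{"travel":[0,0,0.07],"dr":[0,0,0]},{"travel":[0,0,0.02],"dr":[0,0,0]}]'
python3 - <<'E'
from h import *
p,R=jarpose([.581,-.305],np.radians(-58.7)); plan(p,R)
E
```

```text
time_s: 21.78
eef_pos: [0.578, -0.3062, 0.0211]
eef_rot: [0.259, 0.473, 0.829, -0.148]
wrist_force: [-0.9, 0.1, 0.6]
opening: 1.0
t 21.8 tcp [ 0.578  -0.3062  0.0211] open 1.00 F [-0.9  0.1  0.6]
travel [ 0.047  0.021 -0.012] turn [-0.014 -0.011 -0.019]
```

```bash
python3 -m handwheel '[{"travel":[0.045,0.02,-0.015],"dr":[0,0,-0.02]},{"travel":[0,0,0],"dr":[0,0,0]}]'
python3 -m handwheel '[{"travel":[0,0,0],"dr":[0,0,0]},{"travel":[0,0,0],"dr":[0,0,0]},{"travel":[0,0,0],"dr":[0,0,0]},{"travel":[0,0,0],"dr":[0,0,0]},{"travel":[0,0,0],"dr":[0,0,0]},{"travel":[0,0,0],"dr":[0,0,0]},{"travel":[0,0,0],"dr":[0,0,0]}]' -1
python3 - <<'E'
from h import *
p,R=jarpose([.581,-.305],np.radians(-58.7)); plan(p,R)
E
```

```text
time_s: 21.95
eef_pos: [0.5765, -0.2997, 0.0195]
eef_rot: [0.257, 0.47, 0.831, -0.15]
wrist_force: [-0.6, 0.4, -0.4]
opening: 0.999
time_s: 22.53
eef_pos: [0.5775, -0.2977, 0.0239]
eef_rot: [0.258, 0.469, 0.831, -0.15]
wrist_force: [0.3, -0.1, -2.0]
opening: 0.648
t 22.5 tcp [ 0.5775 -0.2977  0.0239] open 0.65 F [ 0.3 -0.1 -2. ]
travel [ 0.015 -0.005  0.032] turn [-0.016 -0.008  0.001]
```

```bash
cat >> h.py <<'E'
def grasped(c,head,name):
    P,Q,_=pose(); m=np.array([np.cos(head),np.sin(head),0])
    np.savez(name,off=Q.inv().apply(np.r_[c,.028]-P),ax=Q.inv().apply(m)); print("off",Q.inv().apply(np.r_[c,.028]-P).round(4))
def place(name,peg,zc,h,level=True):
    """pose that puts jar mouth-down, z_t heading h, jar centre at (peg,zc)"""
    d=np.load(name+".npz"); ax=d["ax"]; dn=np.array([0,0,-1.])
    hv=np.array([np.cos(h),np.sin(h),0])
    zt=np.array([0,0,1.]); e=zt-ax*(ax@zt); e/=np.linalg.norm(e)
    A=np.c_[ax,e,np.cross(ax,e)]; B=np.c_[dn,hv,np.cross(dn,hv)]
    R=Ro.from_matrix(B@A.T); p=np.r_[peg,zc]-R.apply(d["off"])
    P,Q,_=pose(); print("jar now",(P+Q.apply(d["off"])).round(4),"tilt deg %.1f"%np.degrees(np.arccos(Q.apply(ax)@dn)))
    plan(p,R); print("q",pose()[2]["q"].round(2))
E
python3 -c "
from h import *
grasped([.581,-.305],np.radians(-58.7),'A')"
python3 -m handwheel '[{"travel":[-0.08,0,-0.11],"dr":[0,0,0]},{"travel":[-0.14,0,-0.2],"dr":[0,0,0]},{"travel":[-0.14,0,-0.2],"dr":[0,0,0]},{"travel":[-0.14,0,-0.2],"dr":[0,0,0]},{"travel":[-0.14,0,-0.2],"dr":[0,0,0]},{"travel":[-0.14,0,-0.2],"dr":[0,0,0]},{"travel":[-0.14,0,-0.2],"dr":[0,0,0]},{"travel":[0,0,0],"dr":[0,0,0]}]'
python3 -c "
from h import *
place('A',[.650,-.070],.2,np.radians(3.5))"
```

```text
off [-0.009  -0.0008  0.0013]
time_s: 23.2
eef_pos: [0.5762, -0.2956, 0.267]
eef_rot: [0.25, 0.468, 0.834, -0.148]
wrist_force: [2.0, -2.2, 0.5]
opening: 0.65
jar now [ 0.5798 -0.3029  0.271 ] tilt deg 89.0
t 23.2 tcp [ 0.5762 -0.2956  0.267 ] open 0.65 F [ 2.  -2.2  0.5]
travel [ 1.053  1.225 -0.251] turn [-0.792  1.805  4.135]
q [-0.52  0.05  1.79 -0.39  0.82 -0.86]
```

```bash
python3 -m handwheel '[{"travel":[0,0,0],"dr":[0,0.2,0]},{"travel":[0,0,0],"dr":[0,0.2,0]},{"travel":[0,0,0],"dr":[0,0.2,0]},{"travel":[0,0,0],"dr":[0,0.2,0]},{"travel":[0,0,0],"dr":[0,0.2,0]},{"travel":[0,0,0],"dr":[0,0.2,0]}]'
python3 -m handwheel '[{"travel":[0,0,0],"dr":[0,0,0.22]},{"travel":[0,0,0],"dr":[0,0,0.22]},{"travel":[0,0,0],"dr":[0,0,0.22]},{"travel":[0,0,0],"dr":[0,0,0.22]},{"travel":[0,0,0],"dr":[0,0,0.22]},{"travel":[0,0,0],"dr":[0,0,0.22]},{"travel":[0,0,0],"dr":[0,0,0.22]},{"travel":[0,0,0],"dr":[0,0,0.22]},{"travel":[0,0,0],"dr":[0,0,0.22]},{"travel":[0,0,0],"dr":[0,0,0.22]},{"travel":[0,0,0],"dr":[0,0,0.22]},{"travel":[0,0,0],"dr":[0,0,0.22]},{"travel":[0,0,0],"dr":[0,0,0.22]},{"travel":[0,0,0],"dr":[0,0,0.22]},{"travel":[0,0,0],"dr":[0,0,0.22]},{"travel":[0,0,0],"dr":[0,0,0.22]},{"travel":[0,0,0],"dr":[0,0,0.22]},{"travel":[0,0,0],"dr":[0,0,0.18]}]'
python3 -c "
from h import *
place('A',[.650,-.070],.2,np.radians(3.5))"
```

```text
time_s: 23.7
eef_pos: [0.5743, -0.2886, 0.2702]
eef_rot: [-0.029, 0.487, 0.873, 0.012]
wrist_force: [0.4, 0.7, -0.6]
opening: 0.647
time_s: 25.2
eef_pos: [0.5708, -0.2948, 0.252]
eef_rot: [-0.03, 0.999, -0.019, -0.03]
wrist_force: [-0.3, -0.0, -2.6]
opening: 0.649
jar now [ 0.5618 -0.2937  0.2514] tilt deg 58.8
t 25.2 tcp [ 0.5708 -0.2948  0.252 ] open 0.65 F [-0.3 -0.  -2.6]
travel [ 0.517 -1.497  0.349] turn [-0.011  1.951 -0.224]
q [-0.67  0.37  1.33  0.01  1.52  0.94]
```

```bash
python3 -m handwheel '[{"travel":[0,0,0],"dr":[0,0,-0.22]},{"travel":[0,0,0],"dr":[0,0.2,0]},{"travel":[0,0,0],"dr":[0,0.2,0]},{"travel":[0,0,0],"dr":[0,0.2,0]},{"travel":[0,0,0],"dr":[0,0.2,0]},{"travel":[0,0,0],"dr":[0,0.2,0]},{"travel":[0,0,0],"dr":[0,0.2,0]},{"travel":[0,0,0],"dr":[0,0.2,0]},{"travel":[0,0,0],"dr":[0,0.2,0]},{"travel":[0,0,0],"dr":[0,0.2,0]},{"travel":[0,0,0],"dr":[0,0.1,0]},{"travel":[0,0,0],"dr":[0,0,0]}]'
python3 -c "
from h import *
place('A',[.650,-.070],.19,np.radians(3.5))"
```

```text
time_s: 26.2
eef_pos: [0.5684, -0.2964, 0.2446]
eef_rot: [-0.038, 0.883, 0.012, 0.467]
wrist_force: [-0.1, 0.6, -2.3]
opening: 0.648
jar now [ 0.5643 -0.2955  0.2365] tilt deg 3.0
t 26.2 tcp [ 0.5684 -0.2964  0.2446] open 0.65 F [-0.1  0.6 -2.3]
travel [ 0.044 -1.452  0.761] turn [-0.052 -0.019 -0.083]
q [-1.08  0.05  2.04  1.16  0.98 -0.2 ]
```

```bash
python3 -m handwheel '[{"travel":[0.005,-0.2,0.1],"dr":[-0.05,-0.02,-0.08]},{"travel":[0.005,-0.2,0.1],"dr":[0,0,0]},{"travel":[0.005,-0.2,0.1],"dr":[0,0,0]},{"travel":[0.005,-0.2,0.1],"dr":[0,0,0]},{"travel":[0.005,-0.2,0.1],"dr":[0,0,0]},{"travel":[0.005,-0.2,0.1],"dr":[0,0,0]},{"travel":[0,-0.15,0.1],"dr":[0,0,0]},{"travel":[0,-0.08,0.05],"dr":[0,0,0]},{"travel":[0,0,0],"dr":[0,0,0]}]'
python3 -c "
from h import *
place('A',[.650,-.070],.17,np.radians(3.5))"
```

```text
time_s: 26.95
eef_pos: [0.6557, -0.0736, 0.1858]
eef_rot: [-0.009, 0.888, 0.024, 0.459]
wrist_force: [-0.0, -0.7, -2.1]
opening: 0.647
jar now [ 0.6515 -0.0732  0.1777] tilt deg 0.9
t 26.9 tcp [ 0.6557 -0.0736  0.1858] open 0.65 F [-0.  -0.7 -2.1]
travel [-0.047 -0.021  0.022] turn [0.022 0.021 0.009]
q [-0.51  0.07  2.15  1.48  0.45 -0.25]
```

```bash
python3 -c "
from h import *
im=viewer.camera('scene');cv2.imwrite('pics/s4.png',cv2.resize(im[90:260,140:360],None,fx=3.4,fy=3.4,interpolation=cv2.INTER_CUBIC)[:,:,::-1])"
```

```text
(no output)
```

View pics/s4.png

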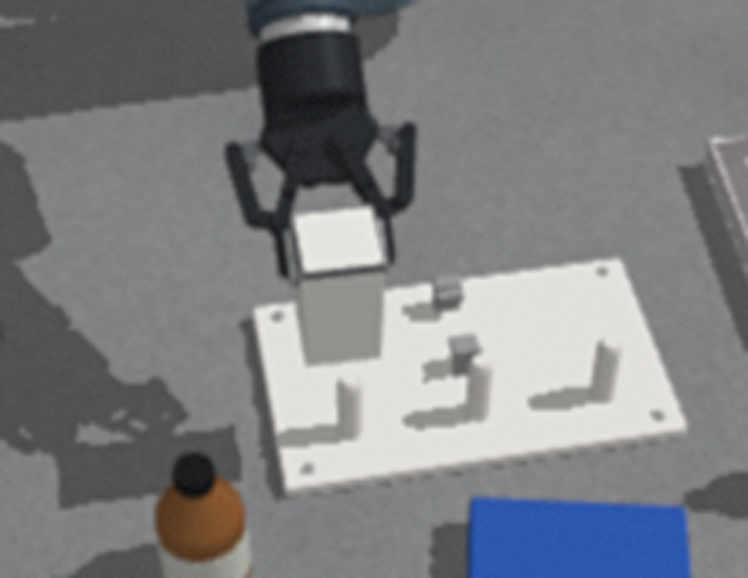

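The jar hangs mouth-down over peg2, whose foot is at (347,435) in the crop. Lowering.

```bash
python3 -m handwheel '[{"travel":[-0.1,-0.02,0.06],"dr":[0.02,0.02,0.01]},{"travel":[-0.1,0,0.07],"dr":[0,0,0]},{"travel":[-0.1,0,0.07],"dr":[0,0,0]},{"travel":[-0.1,0,0.07],"dr":[0,0,0]}]'
python3 -c "
from h import *
place('A',[.650,-.070],.066,np.radians(3.5))"
```

```text
time_s: 27.33
eef_pos: [0.6604, -0.0758, 0.1216]
eef_rot: [-0.011, 0.883, 0.027, 0.469]
wrist_force: [-0.1, -1.1, -1.3]
opening: 0.649
jar now [ 0.6563 -0.0753  0.1134] tilt deg 0.9
t 27.3 tcp [ 0.6604 -0.0758  0.1216] open 0.65 F [-0.1 -1.1 -1.3]
travel [-0.284 -0.039  0.145] turn [ 0.012 -0.023  0.017]
q [-0.52  0.25  2.16  1.87  0.49 -0.69]
```

```bash
python3 -m handwheel '[{"travel":[-0.09,-0.035,0.045],"dr":[0.01,-0.02,0.01]},{"travel":[-0.09,0,0.045],"dr":[0,0,0]},{"travel":[-0.06,0,0.035],"dr":[0,0,0]},{"travel":[-0.02,0,0.01],"dr":[0,0,0]},{"travel":[0,0,0],"dr":[0,0,0]}]'
python3 -c "
from h import *
place('A',[.650,-.070],.065,np.radians(3.5))"
```

```text
time_s: 27.75
eef_pos: [0.6556, -0.0779, 0.0752]
eef_rot: [-0.012, 0.886, 0.023, 0.463]
wrist_force: [0.0, -0.6, -1.2]
opening: 0.648
jar now [ 0.6514 -0.0774  0.0671] tilt deg 0.3
t 27.8 tcp [ 0.6556 -0.0779  0.0752] open 0.65 F [ 0.  -0.6 -1.2]
travel [-0.015 -0.049  0.002] turn [0.014 0.002 0.002]
q [-0.52  0.36  2.15  2.03  0.52 -0.87]
```

```bash
python3 -m handwheel '[{"travel":[-0.005,-0.045,0.005],"dr":[0.01,0,0]}]'
python3 -m handwheel '[{"travel":[-0.02,0,0.014],"dr":[0,0,0]}]'
python3 -m handwheel '[{"travel":[-0.015,0,0.01],"dr":[0,0,0]}]'
python3 -c "
from h import *
place('A',[.650,-.070],.065,np.radians(3.5))"
```

```text
time_s: 27.83
eef_pos: [0.6562, -0.0729, 0.0751]
eef_rot: [-0.014, 0.886, 0.024, 0.463]
wrist_force: [0.3, -0.3, -1.6]
opening: 0.649
time_s: 27.92
eef_pos: [0.6575, -0.0725, 0.0737]
eef_rot: [-0.014, 0.885, 0.024, 0.465]
wrist_force: [-9.3, 4.3, 20.3]
opening: 0.647
time_s: 28.0
eef_pos: [0.6591, -0.0725, 0.0739]
eef_rot: [-0.014, 0.883, 0.025, 0.468]
wrist_force: [-7.6, 0.1, 12.4]
opening: 0.65
jar now [ 0.6551 -0.072   0.0658] tilt deg 0.6
t 28.0 tcp [ 0.6591 -0.0725  0.0739] open 0.65 F [-7.6  0.1 12.4]
travel [-0.023 -0.015 -0.024] turn [ 0.004 -0.02   0.003]
q [-0.51  0.37  2.15  2.06  0.53 -0.9 ]
```

Deck contact felt at 12 to 20 N, and the calculated jar height is 0.066. Releasing and backing off along the tool axis.

```bash
python3 -m handwheel '[{"travel":[0,0,0],"dr":[0,0,0]},{"travel":[0,0,0],"dr":[0,0,0]},{"travel":[0,0,0],"dr":[0,0,0]},{"travel":[0,0,0],"dr":[0,0,0]},{"travel":[0,0,0],"dr":[0,0,0]}]' 1
python3 -m handwheel '[{"travel":[0,0,-0.1],"dr":[0,0,0]},{"travel":[0,0,-0.2],"dr":[0,0,0]},{"travel":[0,0,-0.25],"dr":[0,0,0]},{"travel":[0,0,-0.25],"dr":[0,0,0]},{"travel":[0,0,-0.25],"dr":[0,0,0]},{"travel":[0,0,0],"dr":[0,0,0]}]'
python3 - <<'E'
from h import *
im=viewer.camera("scene"); c=cal("scene")
b=np.ascontiguousarray(im[:,:,::-1]); 
P=[[.650+s*.028,-.07+u*.028,.115] for s,u in((-1,-1),(-1,1),(1,1),(1,-1))]
cv2.polylines(b,[proj(c,P).round().astype(int)],True,(0,0,255))
P=[[.502,-.397,.0]]
cv2.imwrite('pics/s5.png',cv2.resize(b[100:260,50:370],None,fx=2.5,fy=2.5,interpolation=cv2.INTER_CUBIC))
im=viewer.camera("top"); c=cal("top")
hsv=cv2.cvtColor(im,cv2.COLOR_RGB2HSV); w=cv2.inRange(hsv,(0,0,190),(180,60,255)); w[:,:295]=0; w[:,390:]=0; w[:170]=0; w[250:]=0
for k in cv2.findContours(w,cv2.RETR_EXTERNAL,cv2.CHAIN_APPROX_NONE)[0]:
    if cv2.contourArea(k)<100: continue
    r=cv2.minAreaRect(ray(c,k.reshape(-1,2),.056).astype(np.float32)*1000); print(np.round(r[0]),np.round(r[1]),round(r[2],1))
plan([.45,-.25,.25],down(np.radians(110)))
E
```

```text
time_s: 28.42
eef_pos: [0.6625, -0.0732, 0.0796]
eef_rot: [-0.013, 0.881, 0.026, 0.472]
wrist_force: [0.6, -0.2, -0.3]
opening: 1.003
time_s: 28.92
eef_pos: [0.5299, -0.0805, 0.1697]
eef_rot: [-0.012, 0.881, 0.029, 0.472]
wrist_force: [0.4, 0.2, 0.5]
opening: 1.0
[ 503. -400.] [55. 93.] 19.6
t 29.0 tcp [ 0.5318 -0.0811  0.1672] open 1.00 F [ 0.6 -0.  -0.3]
travel [ 0.116  1.093 -0.814] turn [ 1.728 -1.282 -3.223]
```

View pics/s5.png

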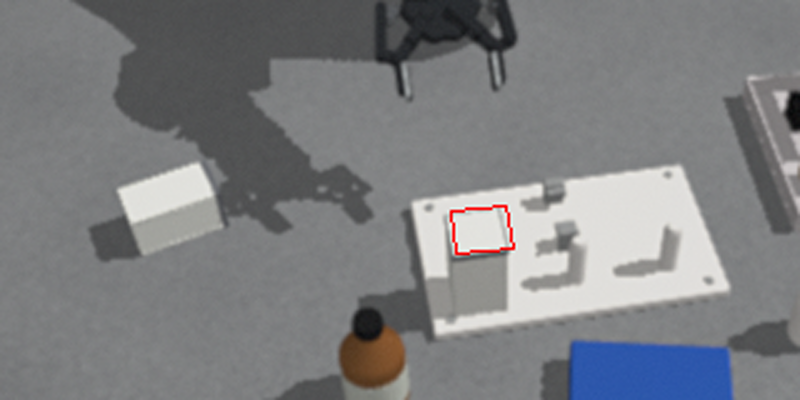

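Jar A stands on peg2, with its top face on the predicted outline at (480,230), and jar B is unmoved. Fetching jar B.

```bash
python3 -m handwheel '[{"travel":[0,0.1,-0.05],"dr":[0,-0.2,0]},{"travel":[0,0.1,-0.1],"dr":[0,-0.2,0]},{"travel":[0,0.1,-0.1],"dr":[0,-0.2,0]},{"travel":[0,0.1,-0.1],"dr":[0,-0.2,0]},{"travel":[0,0.1,-0.1],"dr":[0,-0.2,0]},{"travel":[0,0.1,-0.1],"dr":[0,-0.2,0]},{"travel":[0,0.1,0],"dr":[0,-0.2,0]},{"travel":[0,0.1,0],"dr":[0,-0.2,0]},{"travel":[0,0.1,0],"dr":[0,-0.2,0]},{"travel":[0,0,0],"dr":[0,0,0]}]'
python3 -m handwheel '[{"travel":[0,0,0],"dr":[0,0,-0.22]},{"travel":[0,0,0],"dr":[0,0,-0.22]},{"travel":[0,0,0],"dr":[0,0,-0.22]},{"travel":[0,0,0],"dr":[0,0,-0.22]},{"travel":[0,0,0],"dr":[0,0,-0.22]},{"travel":[0,0,0],"dr":[0,0,-0.22]},{"travel":[0,0,0],"dr":[0,0,-0.22]},{"travel":[0,0,0],"dr":[0,0,-0.22]},{"travel":[0,0,0],"dr":[0,0,-0.22]},{"travel":[0,0,0],"dr":[0,0,-0.22]},{"travel":[0,0,0],"dr":[0,0,-0.22]},{"travel":[0,0,0],"dr":[0,0,-0.22]},{"travel":[0,0,0],"dr":[0,0,-0.22]},{"travel":[0,0,0],"dr":[0,0,-0.22]},{"travel":[0,0,0],"dr":[0,0,-0.22]},{"travel":[0,0,0],"dr":[0,0,-0.22]},{"travel":[0,0,0],"dr":[0,0,-0.22]}]'
python3 -c "
from h import *
p,R=jarpose([.502,-.397],np.radians(-70.2),lift=.12); print(p); plan(p,R); plan(p,down(np.radians(109.8)));print(pose()[2]['q'].round(2))"
```

```text
time_s: 29.85
eef_pos: [0.5028, -0.196, 0.1973]
eef_rot: [-0.021, 0.997, 0.041, 0.055]
wrist_force: [0.5, -0.0, 0.1]
opening: 1.005
time_s: 31.27
eef_pos: [0.5158, -0.1613, 0.1431]
eef_rot: [-0.001, 0.462, 0.883, 0.084]
wrist_force: [0.7, 0.2, 0.5]
opening: 1.001
[ 0.47622093 -0.32539588  0.1169801 ]
t 31.3 tcp [ 0.5158 -0.1613  0.1431] open 1.00 F [0.7 0.2 0.5]
travel [-0.755 -0.852 -0.011] turn [ 0.407 -1.345  0.403]
t 31.3 tcp [ 0.5158 -0.1613  0.1431] open 1.00 F [0.7 0.2 0.5]
travel [-0.755 -0.852 -0.011] turn [ 0.262 -0.187  0.497]
[-0.62  0.19  1.79  0.18  1.19 -1.3 ]
```

```bash
python3 -m handwheel '[{"travel":[-0.1,-0.13,-0.06],"dr":[0,0,0]},{"travel":[-0.1,-0.14,-0.06],"dr":[0,0,0]},{"travel":[-0.1,-0.14,-0.06],"dr":[0,0,0]},{"travel":[-0.1,-0.14,-0.04],"dr":[0,0,0]},{"travel":[-0.1,-0.14,-0.04],"dr":[0,0,0]},{"travel":[0,-0.1,0],"dr":[0.06,-0.19,0.06]},{"travel":[0,0,0],"dr":[0.06,-0.19,0.06]},{"travel":[0,0,0],"dr":[0.06,-0.19,0.06]},{"travel":[0,0,0],"dr":[0.06,-0.19,0.06]},{"travel":[0,0,0],"dr":[0.06,-0.19,0.06]},{"travel":[0,0,0],"dr":[0.06,-0.19,0.06]},{"travel":[0,0,0],"dr":[0.06,-0.19,0.06]},{"travel":[0,0,0],"dr":[0,0,0]}]'
python3 -c "
from h import *
p,R=jarpose([.502,-.397],np.radians(-70.2),lift=.12); plan(p,R);print(pose()[2]['q'].round(2))"
```

```text
time_s: 32.35
eef_pos: [0.4634, -0.2796, 0.1151]
eef_rot: [0.209, 0.544, 0.801, -0.137]
wrist_force: [-0.1, 1.0, -0.4]
opening: 0.998
t 32.4 tcp [ 0.4634 -0.2796  0.1151] open 1.00 F [-0.1  1.  -0.4]
travel [-0.282 -0.033  0.141] turn [ 0.047 -0.204  0.046]
[-0.61  0.07  2.09 -0.48  0.6  -0.64]
```

```bash
python3 -m handwheel '[{"travel":[-0.14,-0.02,0.05],"dr":[0.045,-0.19,0.045]},{"travel":[-0.13,-0.01,0.05],"dr":[0,0,0]},{"travel":[0,0,0],"dr":[0,0,0]}]'
python3 - <<'E'
from h import *
J=np.array([.502,-.397]);h=np.radians(-70.2)
p,R=jarpose(J,h); plan(p,R)
im=viewer.camera('wrist');c=cal('wrist')
m=np.array([np.cos(h),np.sin(h)]);w=np.array([-m[1],m[0]])
P=[np.r_[J+s*.05*m+u*.028*w,.056] for s,u in((-1,-1),(-1,1),(1,1),(1,-1))]
b=np.ascontiguousarray(im[:,:,::-1]); cv2.polylines(b,[proj(c,P).round().astype(int)],True,(0,0,255)); cv2.imwrite('pics/w4.png',b)
E
```

```text
time_s: 32.6
eef_pos: [0.4733, -0.3126, 0.1148]
eef_rot: [0.229, 0.547, 0.789, -0.161]
wrist_force: [0.5, -0.1, 1.5]
opening: 1.003
t 32.6 tcp [ 0.4733 -0.3126  0.1148] open 1.00 F [ 0.5 -0.1  1.5]
travel [-0.115 -0.015  0.834] turn [ 0.008 -0.082  0.021]
```

View pics/w4.png

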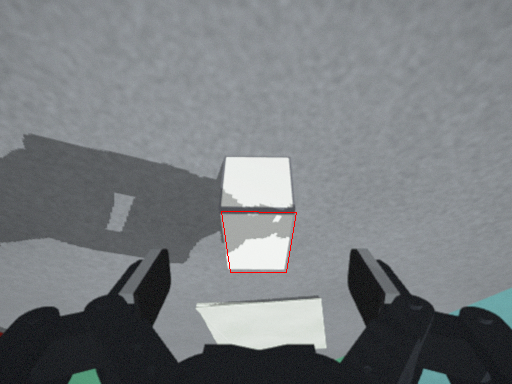

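The outline fits jar B (corners (221,212) to (287,271)), centred between the fingers. Going in.

```bash
python3 -m handwheel '[{"travel":[-0.06,-0.01,0.12],"dr":[0,-0.08,0.02]},{"travel":[-0.05,0,0.15],"dr":[0,0,0]},{"travel":[0,0,0.15],"dr":[0,0,0]},{"travel":[0,0,0.15],"dr":[0,0,0]},{"travel":[0,0,0.12],"dr":[0,0,0]},{"travel":[0,0,0.06],"dr":[0,0,0]}]'
python3 - <<'E'
from h import *
p,R=jarpose([.502,-.397],np.radians(-70.2)); plan(p,R)
E
```

```text
time_s: 33.15
eef_pos: [0.4969, -0.3817, 0.0188]
eef_rot: [0.238, 0.548, 0.785, -0.166]
wrist_force: [-0.9, 0.2, 0.2]
opening: 1.0
t 33.1 tcp [ 0.4969 -0.3817  0.0188] open 1.00 F [-0.9  0.2  0.2]
travel [-0.049 -0.003  0.033] turn [ 0.005 -0.042  0.011]
```

```bash
python3 -m handwheel '[{"travel":[-0.04,0,0.02],"dr":[0,-0.04,0.01]},{"travel":[0,0,0],"dr":[0,0,0]}]'
python3 -m handwheel '[{"travel":[0,0,0],"dr":[0,0,0]},{"travel":[0,0,0],"dr":[0,0,0]},{"travel":[0,0,0],"dr":[0,0,0]},{"travel":[0,0,0],"dr":[0,0,0]},{"travel":[0,0,0],"dr":[0,0,0]},{"travel":[0,0,0],"dr":[0,0,0]},{"travel":[0,0,0],"dr":[0,0,0]}]' -1
python3 -c "
from h import *
grasped([.502,-.397],np.radians(-70.2),'B')"
python3 -m handwheel '[{"travel":[-0.08,0,-0.11],"dr":[0,0,0]},{"travel":[-0.14,0,-0.2],"dr":[0,0,0]},{"travel":[-0.14,0,-0.2],"dr":[0,0,0]},{"travel":[-0.14,0,-0.2],"dr":[0,0,0]},{"travel":[-0.14,0,-0.2],"dr":[0,0,0]},{"travel":[-0.14,0,-0.2],"dr":[0,0,0]},{"travel":[-0.14,0,-0.2],"dr":[0,0,0]},{"travel":[0,0,0],"dr":[0,0,0]}]'
python3 -c "
from h import *
place('B',[.636,.134],.2,np.radians(3.5))"
```

```text
time_s: 33.32
eef_pos: [0.4968, -0.3872, 0.0134]
eef_rot: [0.241, 0.549, 0.782, -0.171]
wrist_force: [-0.4, -0.2, -0.6]
opening: 0.998
time_s: 33.9
eef_pos: [0.4952, -0.3841, 0.0111]
eef_rot: [0.237, 0.548, 0.784, -0.169]
wrist_force: [0.2, -0.2, -2.0]
opening: 0.649
off [-0.0214  0.0019 -0.006 ]
time_s: 34.57
eef_pos: [0.4961, -0.3846, 0.2564]
eef_rot: [0.23, 0.548, 0.787, -0.166]
wrist_force: [1.8, -2.0, 0.3]
opening: 0.651
jar now [ 0.503  -0.3978  0.2731] tilt deg 89.1
t 34.6 tcp [ 0.4961 -0.3846  0.2564] open 0.65 F [ 1.8 -2.   0.3]
travel [ 2.577  2.183 -1.362] turn [-0.785  2.013  3.75 ]
q [-0.71  0.02  1.84 -0.39  0.81 -0.86]
```

```bash
python3 -m handwheel '[{"travel":[0,0,0],"dr":[0,0.2,0]},{"travel":[0,0,0],"dr":[0,0.2,0]},{"travel":[0,0,0],"dr":[0,0.2,0]},{"travel":[0,0,0],"dr":[0,0.2,0]},{"travel":[0,0,0],"dr":[0,0.2,0]},{"travel":[0,0,0],"dr":[0,0.2,0]}]'
python3 -m handwheel '[{"travel":[0,0,0],"dr":[0,0,0.22]},{"travel":[0,0,0],"dr":[0,0,0.22]},{"travel":[0,0,0],"dr":[0,0,0.22]},{"travel":[0,0,0],"dr":[0,0,0.22]},{"travel":[0,0,0],"dr":[0,0,0.22]},{"travel":[0,0,0],"dr":[0,0,0.22]},{"travel":[0,0,0],"dr":[0,0,0.22]},{"travel":[0,0,0],"dr":[0,0,0.22]},{"travel":[0,0,0],"dr":[0,0,0.22]},{"travel":[0,0,0],"dr":[0,0,0.22]},{"travel":[0,0,0],"dr":[0,0,0.22]},{"travel":[0,0,0],"dr":[0,0,0.22]},{"travel":[0,0,0],"dr":[0,0,0.22]},{"travel":[0,0,0],"dr":[0,0,0.22]},{"travel":[0,0,0],"dr":[0,0,0.2]},{"travel":[0,0,0],"dr":[0,0,0]}]'
python3 -c "
from h import *
place('B',[.636,.134],.2,np.radians(3.5))"
```

```text
time_s: 35.07
eef_pos: [0.4962, -0.3769, 0.2612]
eef_rot: [-0.031, 0.567, 0.823, 0.02]
wrist_force: [-0.4, -0.2, -1.2]
opening: 0.649
time_s: 36.4
eef_pos: [0.494, -0.3799, 0.2494]
eef_rot: [-0.042, 0.997, 0.064, -0.016]
wrist_force: [0.4, 0.4, -0.7]
opening: 0.649
jar now [ 0.4732 -0.385   0.2558] tilt deg 57.8
t 36.4 tcp [ 0.494  -0.3799  0.2494] open 0.65 F [ 0.4  0.4 -0.7]
travel [ 1.5   -3.251  0.476] turn [-0.216  1.925  0.033]
q [-0.86  0.33  1.39  0.03  1.51  0.58]
```

```bash
python3 -m handwheel '[{"travel":[0.1,-0.25,0],"dr":[-0.1,0,0]},{"travel":[0.1,-0.25,0],"dr":[-0.1,0,0]},{"travel":[0.1,-0.25,0],"dr":[0,0,0]},{"travel":[0.1,-0.25,0],"dr":[0,0,0]},{"travel":[0.1,-0.25,0],"dr":[0,0,0]},{"travel":[0.1,-0.25,0],"dr":[0,0,0]},{"travel":[0.1,-0.25,0],"dr":[0,0,0]},{"travel":[0.1,-0.25,0],"dr":[0,0,0]},{"travel":[0.1,-0.25,0],"dr":[0,0,0]},{"travel":[0.1,-0.25,0],"dr":[0,0,0]},{"travel":[0.1,-0.25,0],"dr":[0,0,0]},{"travel":[0,-0.2,0],"dr":[0,0,0]},{"travel":[0,0,0],"dr":[0,0,0]}]'
python3 -m handwheel '[{"travel":[0,0,0],"dr":[0,0.2,0]},{"travel":[0,0,0],"dr":[0,0.2,0]},{"travel":[0,0,0],"dr":[0,0.2,0]},{"travel":[0,0,0],"dr":[0,0.2,0]},{"travel":[0,0,0],"dr":[0,0.2,0]},{"travel":[0,0,0],"dr":[0,0.2,0]},{"travel":[0,0,0],"dr":[0,0.2,0]},{"travel":[0,0,0],"dr":[0,0.2,0]},{"travel":[0,0,0],"dr":[0,0.2,0]},{"travel":[0,0,0],"dr":[0,0,0]}]'
python3 -c "
from h import *
place('B',[.636,.134],.18,np.radians(3.5))"
```

```text
time_s: 37.48
eef_pos: [0.5934, 0.0945, 0.2357]
eef_rot: [0.012, 0.996, 0.085, -0.012]
wrist_force: [0.1, 0.0, -1.2]
opening: 0.649
time_s: 38.32
eef_pos: [0.5917, 0.1008, 0.2312]
eef_rot: [-0.029, 0.902, 0.104, 0.417]
wrist_force: [0.1, -0.2, -2.0]
opening: 0.647
jar now [0.5741 0.0946 0.2188] tilt deg 7.0
t 38.3 tcp [0.5917 0.1008 0.2312] open 0.65 F [ 0.1 -0.2 -2. ]
travel [ 0.11  -0.158  0.496] turn [-0.193  0.218  0.223]
q [-0.18 -0.2   2.23  0.79  0.39  0.54]
```

```bash
python3 -m handwheel '[{"travel":[0.03,-0.05,0.14],"dr":[-0.1,0.11,0.11]},{"travel":[0.03,-0.05,0.14],"dr":[-0.09,0.1,0.11]},{"travel":[0.03,-0.04,0.14],"dr":[0,0,0]},{"travel":[0.03,0,0.09],"dr":[0,0,0]},{"travel":[0,0,0],"dr":[0,0,0]}]'
python3 -c "
from h import *
place('B',[.636,.134],.15,np.radians(3.5))"
```

```text
time_s: 38.73
eef_pos: [0.6509, 0.1289, 0.2071]
eef_rot: [-0.02, 0.887, 0.061, 0.457]
wrist_force: [-0.4, -0.4, -0.8]
opening: 0.652
jar now [0.634  0.1246 0.1931] tilt deg 2.0
t 38.7 tcp [0.6509 0.1289 0.2071] open 0.65 F [-0.4 -0.4 -0.8]
travel [-0.219 -0.058  0.18 ] turn [-0.08   0.054  0.097]
q [-0.05  0.02  2.14  1.34  0.13  0.12]
```

```bash
python3 -c "
from h import *
place('B',[.636,.134],.19,np.radians(28))"
```

```text
jar now [0.634  0.1246 0.1931] tilt deg 2.0
t 38.7 tcp [0.6509 0.1289 0.2071] open 0.65 F [-0.4 -0.4 -0.8]
travel [-0.009 -0.099  0.014] turn [ 0.591  0.063 -0.368]
q [-0.05  0.02  2.14  1.34  0.13  0.12]
```

```bash
python3 -m handwheel '[{"travel":[0,-0.03,0],"dr":[0.12,0.013,-0.075]},{"travel":[0,-0.03,0],"dr":[0.12,0.013,-0.075]},{"travel":[0,-0.03,0],"dr":[0.12,0.013,-0.075]},{"travel":[0,0,0],"dr":[0.12,0.013,-0.075]},{"travel":[0,0,0],"dr":[0.11,0.01,-0.07]},{"travel":[0,0,0],"dr":[0,0,0]}]'
python3 -c "
from h import *
place('B',[.636,.134],.15,np.radians(28))"
```

```text
time_s: 39.23
eef_pos: [0.6463, 0.1456, 0.2074]
eef_rot: [-0.117, 0.854, 0.231, 0.451]
wrist_force: [0.7, 0.2, -2.2]
opening: 0.65
jar now [0.6325 0.1354 0.1931] tilt deg 0.7
t 39.2 tcp [0.6463 0.1456 0.2074] open 0.65 F [ 0.7  0.2 -2.2]
travel [-0.228  0.021  0.174] turn [-0.046  0.018  0.046]
q [-0.25  0.06  2.12  1.35  0.63 -0.24]
```

```bash
python3 -m handwheel '[{"travel":[-0.1,0.02,0.075],"dr":[-0.04,0.02,0.04]},{"travel":[-0.1,0,0.07],"dr":[0,0,0]},{"travel":[-0.1,0,0.07],"dr":[0,0,0]},{"travel":[-0.1,0,0.07],"dr":[0,0,0]},{"travel":[0,0,0],"dr":[0,0,0]}]'
python3 -c "
from h import *
place('B',[.636,.134],.066,np.radians(28))
im=viewer.camera('scene');cv2.imwrite('pics/s6.png',cv2.resize(im[110:250,220:390],None,fx=4,fy=4,interpolation=cv2.INTER_CUBIC)[:,:,::-1])"
```

```text
time_s: 39.65
eef_pos: [0.6508, 0.1404, 0.1342]
eef_rot: [-0.109, 0.857, 0.216, 0.455]
wrist_force: [-0.8, 1.1, -2.0]
opening: 0.649
jar now [0.6367 0.1307 0.1198] tilt deg 0.6
t 39.6 tcp [0.6508 0.1404 0.1342] open 0.65 F [-0.8  1.1 -2. ]
travel [-0.293 -0.025  0.206] turn [0.012 0.012 0.011]
q [-0.24  0.23  2.13  1.66  0.58 -0.58]
```

View pics/s6.png

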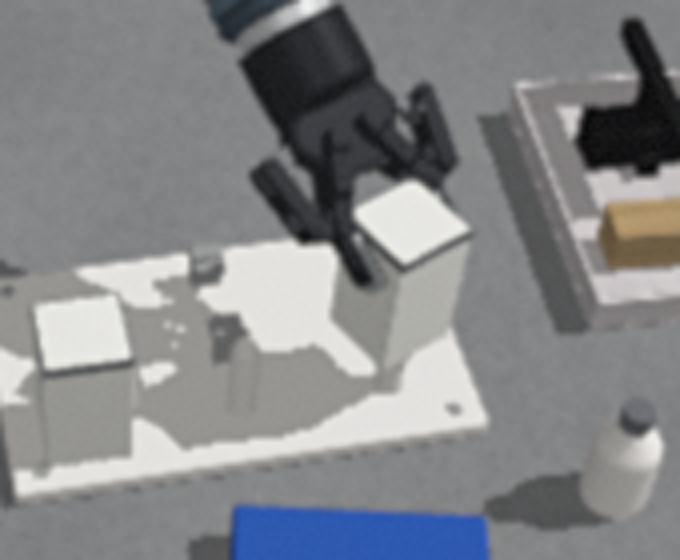

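Jar B is coming down over peg0, with the peg foot showing at (388,380) under the rim. Jar A stands upright on peg2. Continuing.

```bash
python3 -m handwheel '[{"travel":[-0.1,-0.02,0.07],"dr":[0.01,0.01,0.01]},{"travel":[-0.1,0,0.07],"dr":[0,0,0]},{"travel":[-0.06,0,0.045],"dr":[0,0,0]},{"travel":[-0.02,0,0.015],"dr":[0,0,0]}]'
python3 -m handwheel '[{"travel":[-0.015,0,0.01],"dr":[0,0,0]}]'
python3 -c "
from h import *
place('B',[.636,.134],.065,np.radians(28))"
```

```text
time_s: 40.03
eef_pos: [0.6546, 0.1449, 0.0901]
eef_rot: [-0.112, 0.854, 0.217, 0.459]
wrist_force: [-0.6, 0.2, -2.3]
opening: 0.65
time_s: 40.12
eef_pos: [0.655, 0.1452, 0.0882]
eef_rot: [-0.112, 0.854, 0.217, 0.459]
wrist_force: [-1.0, -0.4, -2.0]
opening: 0.647
jar now [0.6412 0.1355 0.0736] tilt deg 0.4
t 40.1 tcp [0.655  0.1452 0.0882] open 0.65 F [-1.  -0.4 -2. ]
travel [-0.067 -0.007  0.003] turn [ 0.001 -0.009  0.012]
q [-0.23  0.36  2.12  1.84  0.61 -0.79]
```

```bash
python3 -m handwheel '[{"travel":[-0.03,0,0.01],"dr":[0,0,0]},{"travel":[-0.025,0,0.008],"dr":[0,0,0]}]'
python3 -m handwheel '[{"travel":[-0.02,0,0.01],"dr":[0,0,0]}]'
python3 -c "
from h import *
place('B',[.636,.134],.065,np.radians(28))"
```

```text
time_s: 40.28
eef_pos: [0.6543, 0.1443, 0.0823]
eef_rot: [-0.112, 0.853, 0.218, 0.46]
wrist_force: [-0.9, 0.7, -2.0]
opening: 0.647
time_s: 40.37
eef_pos: [0.6544, 0.1441, 0.0799]
eef_rot: [-0.112, 0.853, 0.218, 0.461]
wrist_force: [-2.9, -0.6, 14.3]
opening: 0.654
jar now [0.6406 0.1344 0.0653] tilt deg 0.7
t 40.4 tcp [0.6544 0.1441 0.0799] open 0.65 F [-2.9 -0.6 14.3]
travel [-0.017 -0.011 -0.022] turn [ 0.002 -0.016  0.018]
q [-0.24  0.39  2.12  1.87  0.62 -0.83]
```

The rim is on the deck (14 N, calculated height 0.0653). Releasing, backing off and checking everything.

```bash
python3 -m handwheel '[{"travel":[0,0,0],"dr":[0,0,0]},{"travel":[0,0,0],"dr":[0,0,0]},{"travel":[0,0,0],"dr":[0,0,0]},{"travel":[0,0,0],"dr":[0,0,0]},{"travel":[0,0,0],"dr":[0,0,0]}]' 1
python3 -m handwheel '[{"travel":[0,0,-0.1],"dr":[0,0,0]},{"travel":[0,0,-0.2],"dr":[0,0,0]},{"travel":[0,0,-0.25],"dr":[0,0,0]},{"travel":[0,0,-0.25],"dr":[0,0,0]},{"travel":[0,0,-0.25],"dr":[0,0,0]},{"travel":[0,0,-0.25],"dr":[0,0,0]},{"travel":[0,0,0],"dr":[0,0,0]},{"travel":[0,0,0],"dr":[0,0,0]},{"travel":[0,0,0],"dr":[0,0,0]}]'
python3 - <<'E'
from h import *
im=viewer.camera("scene"); c=cal("scene")
b=np.ascontiguousarray(im[:,:,::-1]); 
def box(ctr,h,col):
    for z in (.115,.015):
        P=[np.r_[Ro.from_euler('z',h).apply([s*.028,u*.028,0])[:2]+ctr,z] for s,u in((-1,-1),(-1,1),(1,1),(1,-1))]
        cv2.polylines(b,[(proj(c,P)*1).round().astype(int)],True,col)
box(np.array([.650,-.07]),.06,(0,0,255)); box(np.array([.638,.134]),.45,(0,0,255))
cv2.imwrite('pics/s7.png',cv2.resize(b[80:270,50:450],None,fx=2,fy=2,interpolation=cv2.INTER_CUBIC))
o=ctrl.get_obs(); print(o["time_s"],o["eef_pos"],o["wrist_force"])
E
```

```text
time_s: 40.78
eef_pos: [0.6561, 0.1437, 0.0825]
eef_rot: [-0.111, 0.852, 0.218, 0.463]
wrist_force: [0.4, -0.5, -0.0]
opening: 0.997
time_s: 41.53
eef_pos: [0.5087, 0.0619, 0.1963]
eef_rot: [-0.104, 0.851, 0.22, 0.465]
wrist_force: [-0.1, 0.3, -0.2]
opening: 1.0
41.5833 [0.50866276 0.06245349 0.19569987] [ 0.17050508 -0.91710234  0.12023743]
```

View pics/s7.png

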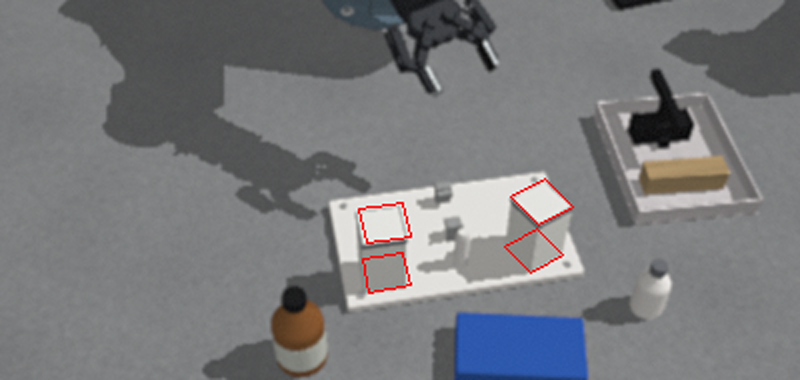

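Both jars stand upright on their outlines over peg2 and peg0. The spacer and block are in the tray, there are no jars left on the bench, and the bystanders look unmoved.

```bash
python3 -c "
from bench import ctrl
print(ctrl.hand_in())"
```

```text
the job is handed in; nothing more can be done
None
```

I handed the job in after 41.6 s on the robot's clock; handing in gave no verdict.

- **Spacer and block:** I knocked the spacer about 36–40 mm along the clips with the block, at a wrist force of about 10–12 N. The gripper did not touch the spacer before it was clear. I then lifted it out by its T-handle, and both the spacer and the block are in the tray.
- **Jars:** Only two jars were there. One is upside down on peg2 and the other on peg0.

**Last checks:**
- In the final scene picture, both jars stand on their predicted outlines over the pegs. The spacer and block are inside the tray walls, the bystanders look unmoved, and the arm touches nothing.
- At release, each jar's centre worked out at 65–66 mm above the bench (target 65 mm), within 1° of vertical and 5 mm of its peg.
- Those jar figures come from the arm's pose. I did not measure the bystanders' positions.
- Setting the spacer down in the tray and the first jar on the deck gave brief wrist forces of up to about 36 N and 23 N; none of the checks failed or disagreed.

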